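# Set the ball vise level in its ring and lay a board in its jaws

## Robot

A 6-joint arm with a two-finger parallel gripper is mounted at the origin on the work surface. World frame = base frame: x ahead of the robot, y to its left, z up, the work surface at z = 0. Lengths are in m, angles in rad, forces in N, time in s.
With the tool pointing down it reaches from about 0.35 to 0.975 m from the base axis. Payload 4.9 kg.
Tool frame: the origin (TCP) lies at the very end of the fingers, on their centre line; the grasp point (between the pads) lies 19 mm behind it (ctrl.grasp_offset is the distance from the TCP to the grasp point, in m); y points along the fingers, z is the direction in which the jaws open and shut, and the axes are right-handed (so a half turn about y gives the same grasp; the last joint's range is limited). The gripper opens to 85 mm and grips with 20 to 120 N. Pads are 22 mm wide; open, the fingers measure 114 mm over their backs; the gripper's body (76 mm by 85 mm) begins 54 mm behind the grasp point. The pads swing forward as they close: fully open they stand 13 mm farther back than shut.
Start: joints at [-1.28, 0.053, 1.613, -0, 1.476, -0.119], TCP at [0.249, -0.573, 0.231] pointing down, gripper open.
Joint ranges: [-3.01, 3.01], [-1.01, 2.22], [0.06, 2.58], [-1.02, 4.17], [0.09, 2.62], [-3.14, 3.14]. Speed limits (rad/s): [2.57, 2.57, 3.14, 3.14, 3.14, 3.14].

## Interface

Orientations are given as a rotation vector (axis times angle).
In Python, from station import ctrl, eyes, finish_job, find_in, regions_of, pinpoint gives the robot as it stands.
- The arm moves only by the tool play_rows, never from a script. Its argument "moves" is a list of rows, each an object of numbers: "x", "y", "z": the shift along the world's x, y, z in cm; "turn": the turn about the world's z in degrees; "jaw": the finger opening in cm, from 0 to 8.54. A call has 1 to 8 rows; each row shifts and turns the commanded pose from where the row before left it; what a row does not reach is not made up. A row lasts 1/12 s, in which the tool goes at most 41.7 mm and 7.16 degrees, less where a joint would pass 70% of its speed; a pose out of reach is approached as far as the arm can. A call is refused whole if a number of a shift passes 4.17 or a number of a turn 7.16, either way. A call with a gripper value outside its range is refused whole. The fingers move at their own pace and stop on an object; "squeeze" is the grip in N (left out, the last holds). Time passes only in rows, so rows that do not move let the fingers close. It gives the time, the measured TCP pose, the force and the opening at its end, in the units of the state.
- ctrl.get_obs(): the state, without advancing time (a new reading comes with each control period).
- eyes.get_image(name): name is "scene" or "top" or "wrist"; returns a dict with "img" (420x560x3 uint8, red, green, blue), "camera_matrix" (3x3 intrinsics, pixels), "cam_to_world" (4x4, takes a point from camera to world coordinates). Camera axes: x right, y up, looking along -z (the intrinsics and any distortion apply to the point x, -y, -z); pixel columns grow to the right and rows downward; lengths in m; the calibration is good to about 2 mm. A picture is of the moment at which its call begins. There is no depth.
- finish_job(): hands the job in, once; it reports no verdict.
Trained networks look in the newest picture that a camera, given by its name, has taken for a name from the list of things; names that differ only in an ending like _2 or _b are one class to them, and where a whole thing is asked for, a point or a joint stands for the part that bears it (a point fixed in the world has none). Each returns a list of dicts, best first, with "score" (0 to 1); they miss things now and then, are a little off and sometimes report something else, mostly with a low value. They report only what shows in the picture. A call takes as long as a camera call. They do not tell look-alikes from the thing itself.
- find_in(camera, query): "point" ([column, row] in pixels, amid what is visible of it).
- regions_of(camera, query): "pixels" (420x560 bool, what is visible of it) and "point" ([column, row] in pixels, amid what is visible of it).
- pinpoint(camera, query): "point" ([column, row] in pixels: a listed point, or the origin of a listed thing).
The state is a dict: "t": time; "q": joint angles; "dq": joint speeds; "effort": joint torques, N m; "tool_pos": TCP position; "tool_rot": TCP orientation; "contact_force": force on the tool from outside, world axes, zero at the start; "wrist_torque": the same for the moment, N m; "opening": finger opening in m.
Only numpy, scipy, OpenCV 4.12 (cv2) and the standard library are available. Lean on these libraries where they do the work, as an engineer would, in place of code of your own. Each camera call takes 0.05 s, during which the arm holds its last target.

## Task

Get the work place ready for rework on the power board: take the ball-shaped board holder off the sloping rest and set it gently into the ring rest, so that it sits in the middle of the ring with its jaws level, and let go of it. Then lift the board with the heat sink off its pad and lay it gently in the holder's jaws, flat on both ledges and centred along them, leaving the holder level. Leave everything else where it is.

Things in the scene. Friction and masses are not known exactly. Their poses are not given: they have to be found in the camera images.
- holder: Ball-shaped board holder (ball vise), 0.8 kg, 111 high: steel ball, small flat foot of diameter 44, turntable and two fixed aluminium jaws on top; weight low, 35 above the foot. Origin: centre of the foot's underside; z up its own axis, x along the jaws, y across. Starts on the sloping rest, leaning 18 degrees (0.314 rad) down the slope. In the ring it stays at any tilt it is left at
- holder_ball (a point): Centre of the holder's ball (radius 45), on its axis 46 above the underside of its foot
- jaw_grip (a point): Point on the holder's axis, 98 above the foot, where it is taken: the jaws' flat outer faces are at y = +-33.5 (67 apart), 50 long in x, from z = 80 to 111 above the foot; below them the ball bulges out to y = +-45
- jaw_ledge (a point): Point on the holder's axis level with the two ledges, 106 above the foot; axes as the holder's. Inside each jaw a ledge 8 wide (y 17 to 25), 50 long in x, carries the board's edge; outside of it a lip rises 5 more. The lips are 50 apart, so the 44 wide board has 3 to spare each side
- ring_rest: Ring rest for the holder, fixed, 36 high: round dark steel plate of diameter 140, 10 thick, with an aluminium ring of outer diameter 108 and on it a black rubber seat ring (8 thick, mean diameter 73). Origin: centre of the underside; z up. The holder's ball rests on the rubber; its foot hangs inside, 19 above the bench
- ring_seat (a point): Centre of the rubber seat ring, at half its thickness, 32 above the bench. With the holder seated, its ball centre is 33 straight above this point (so the underside of its foot is 13 below it)
- slope: Sloping rest, fixed: black plate 130 x 130 on aluminium feet, tilted 18 degrees, with a low lip along its lower edge. Origin: on the bench under its middle; its top surface there is 46 high. Its own -x points down the slope (roughly towards the robot). It stands to one side of the ring rest, left or right
- board: Green circuit board 100 x 44 x 4, 0.11 kg, with a finned aluminium heat sink at its centre (40 along x, 24 across y, top 38 above the underside) to lift it by, two black capacitors at +x and a grey terminal block at -x (up to 22 high, 12 off the heat sink). Origin: centre of underside; x along its length, z up. Starts flat on the pad. Its length runs along the jaws, either way round
- pad: Dark foam pad, fixed, 150 x 105 x 12, on the other side of the ring rest from the sloping rest. Origin: centre of its underside; x along its length
- reel: Reel of solder wire: black flanges, bare wire, diameter 62, height 42, standing on a flange in front of the ring rest. Bystander; origin on its underside or middle
- flux: Amber bottle with a white cap, diameter 38, height 105, upright. Bystander; origin on its underside or middle
- driver: Screwdriver lying on the bench near the robot. Bystander; origin on its underside or middle
- brush: Brush lying on the bench near the robot. Bystander; origin on its underside or middle
- spare_board: Another green circuit board, 110 x 75, flat, without heat sink. Bystander; origin on its underside or middle
- tip_cleaner: Squat black pot with brass wool in it, diameter 72, height 46. Bystander; origin on its underside or middle
Things that resemble listed ones, but are neither listed nor needed, are in the scene too. What is shaped like the ring_rest but green or red is not meant.

How it is judged:
By the outcome, as a careful person would: the job done as asked, in the order asked, and still so for the second after the job is handed in, with the robot touching nothing.
It also fails if it takes over 64 s, if anything falls off the work surface, if the arm or the gripper's body presses on something with over 40 N, if the wrist force passes 120 N, or if a joint passes its speed limit or range.

## Working session

There is one attempt and no reset: what is moved stays moved. The work goes in short steps, Python scripts to look and compute and a tool call to move; the robot and the scene stay as the last step left them, time stands still between calls to the robot, and variables do not carry over. Pictures are saved under pics/ and viewed, and the job is handed in when it is done.

Besides the shell and the picture viewer there is one more tool, called after ">>>" in YAML: its name, and indented under it one key for each argument. play_rows: Moves the arm, as the interface text tells. Its arguments: {"type":"object","properties":{"moves":{"type":"array"},"squeeze":{"type":"number"}},"required":["moves"]}

```bash
ls; mkdir -p pics; python3 - <<'E'
from station import ctrl, eyes
import cv2
o=ctrl.get_obs(); print({k:(v if not hasattr(v,'round') else v) for k,v in o.items()}, ctrl.grasp_offset)
for n in ["scene","top","wrist"]:
    r=eyes.get_image(n); cv2.imwrite(f"pics/a_{n}.png",r["img"][:,:,::-1]); print(n,r["camera_matrix"],r["cam_to_world"],[k for k in r])
E
```

```text
pics
{'t': 0.0, 'q': array([-1.27998126e+00,  5.33651682e-02,  1.61431448e+00, -3.92973893e-05,
        1.47596891e+00, -1.18965622e-01]), 'dq': array([-0.00026926, -0.00021518,  0.00136462,  0.00169725, -0.00122796,
       -0.00025223]), 'effort': array([ 1.63628611e-03, -3.93694961e+01, -3.70170772e+01, -2.06669046e-05,
        7.14053720e-03,  4.83398452e-06]), 'tool_pos': array([ 0.24883473, -0.57264816,  0.23004562]), 'tool_rot': array([-0.41498921,  1.99800793, -1.99383915]), 'contact_force': array([ 0.65584105,  0.28095751, -0.30014318]), 'wrist_torque': array([ 0.05533384, -0.03305605,  0.02741468]), 'opening': 0.08522615347678851} 0.0187
scene [[379.60637181   0.         278.57194136]
 [  0.         379.60637181 207.42403215]
 [  0.           0.           1.        ]] [[ 0.87515577 -0.31086655  0.37076187  0.89567501]
 [ 0.48359913  0.58624372 -0.64996168 -0.61339368]
 [-0.01530547  0.74811783  0.66338937  0.77195707]
 [ 0.          0.          0.          1.        ]] ['img', 'camera_matrix', 'cam_to_world']
top [[542.98923558   0.         274.27561585]
 [  0.         542.98923558 211.69534274]
 [  0.           0.           1.        ]] [[-1.41225795e-03  9.77876917e-01 -2.09176340e-01  2.24657972e-01]
 [-9.99998955e-01 -1.44536852e-03 -5.43099616e-06  2.70155360e-02]
 [-3.07647743e-04  2.09176114e-01  9.77877937e-01  1.53081754e+00]
 [ 0.00000000e+00  0.00000000e+00  0.00000000e+00  1.00000000e+00]] ['img', 'camera_matrix', 'cam_to_world']
wrist [[324.86304522   0.         275.32233824]
 [  0.         324.86304522 214.04852233]
 [  0.           0.           1.        ]] [[ 0.39919947  0.88000437  0.25735594  0.31447896]
 [-0.91686031  0.38395677  0.10929031 -0.54402791]
 [-0.0026376  -0.27958809  0.96011642  0.37267283]
 [ 0.          0.          0.          1.        ]] ['img', 'camera_matrix', 'cam_to_world']
```

View pics/a_scene.png

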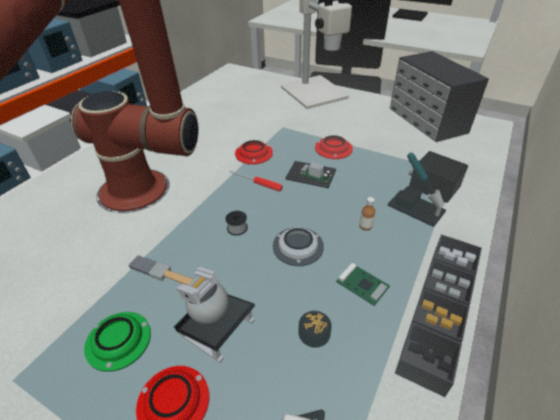

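View pics/a_top.png

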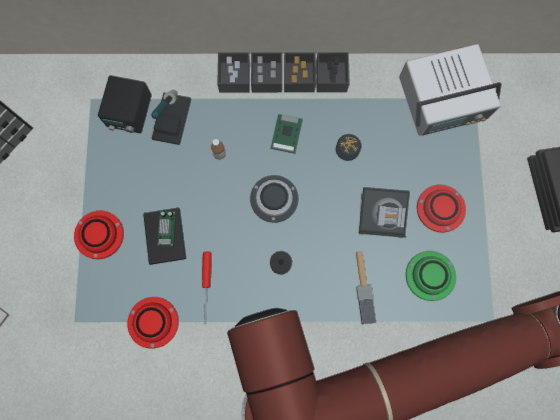

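View pics/a_wrist.png

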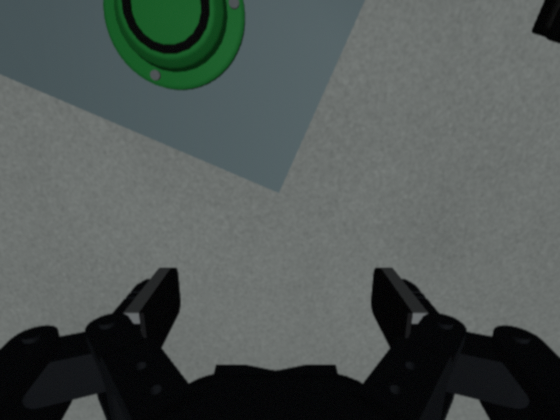

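The scene camera shows the holder on the black slope at (207,300), the ring rest at (298,245) and the pad with the board at (312,172). In the top view they are at (391,215), (274,198) and (165,230). Next I'll zoom in and run the detectors.

```bash
cat > h.py <<'E'
import numpy as np, cv2
from station import ctrl, eyes, find_in, regions_of, pinpoint
def ray(r,p):
    K=r["camera_matrix"];T=r["cam_to_world"]
    d=np.array([(p[0]-K[0,2])/K[0,0],-(p[1]-K[1,2])/K[1,1],-1.]); return T[:3,3],T[:3,:3]@d
def onz(r,p,z):
    o,d=ray(r,p); return o+d*(z-o[2])/d[2]
def tri(rs,ps):
    A=np.zeros((3,3));b=np.zeros(3);L=[]
    for r,p in zip(rs,ps):
        o,d=ray(r,p);d=d/np.linalg.norm(d);P=np.eye(3)-np.outer(d,d);A+=P;b+=P@o;L.append((o,P))
    x=np.linalg.solve(A,b); return x,[np.linalg.norm(P@(x-o)) for o,P in L]
def proj(r,X):
    K=r["camera_matrix"];T=r["cam_to_world"];c=T[:3,:3].T@(np.asarray(X,float)-T[:3,3])
    return np.array([K[0,2]+K[0,0]*c[0]/-c[2],K[1,2]+K[1,1]*(-c[1])/-c[2]])
def crop(r,c,w,h,s,fn,marks=()):
    im=r["img"][:,:,::-1].copy()
    x0,y0=int(c[0]-w/2),int(c[1]-h/2);x0=max(x0,0);y0=max(y0,0)
    q=cv2.resize(im[y0:y0+h,x0:x0+w],None,fx=s,fy=s,interpolation=cv2.INTER_CUBIC)
    for m in marks: cv2.circle(q,(int((m[0]-x0+.5)*s),int((m[1]-y0+.5)*s)),3,(255,0,255),-1)
    cv2.imwrite(fn,q)
E
python3 - <<'E'
from h import *
R={}
np.set_printoptions(precision=4,suppress=True)
for n in ["scene","top"]:
    R[n]=eyes.get_image(n)
P={}
for q in ["holder","holder_ball","jaw_grip","jaw_ledge","ring_rest","ring_seat","slope","board","pad","reel","flux"]:
    for n in R:
        l=pinpoint(n,q); P[n,q]=l
        print(q,n,[(np.round(d["point"],1),round(d["score"],2)) for d in l[:4]])
    try: print("   tri",tri([R["scene"],R["top"]],[P["scene",q][0]["point"],P["top",q][0]["point"]]))
    except Exception as e: print(e)
crop(R["scene"],(207,300),110,100,6,"pics/b1.png")
crop(R["top"],(388,212),80,70,8,"pics/b2.png")
crop(R["top"],(165,235),80,70,8,"pics/b3.png")
E
```

```text
holder scene [(array([209.5, 315.2]), 0.78)]
holder top [(array([363.2, 291. ]), 0.73), (array([384.2, 212. ]), 0.7)]
   tri (array([ 0.3743, -0.2151, -0.181 ]), [np.float64(0.051417879411817684), np.float64(0.05141787941181771)])
holder_ball scene [(array([202.8, 301.4]), 0.63)]
holder_ball top [(array([387.4, 213.9]), 0.59)]
   tri (array([ 0.5226, -0.2823,  0.0931]), [np.float64(0.0044937624056939325), np.float64(0.004493762405693905)])
jaw_grip scene []
jaw_grip top [(array([388.8, 216.7]), 0.82)]
list index out of range
jaw_ledge scene [(array([194.6, 283.8]), 0.87)]
jaw_ledge top [(array([391.2, 212.2]), 0.79)]
   tri (array([ 0.5143, -0.282 ,  0.1489]), [np.float64(0.006372172272683989), np.float64(0.006372172272684049)])
ring_rest scene [(array([173.4, 400.1]), 0.84), (array([248.6, 153.9]), 0.74), (array([115.8, 342.7]), 0.72), (array([298.7, 246.1]), 0.56)]
ring_rest top [(array([273. , 202.2]), 0.81), (array([ 95.8, 238.1]), 0.79), (array([435.7, 210.5]), 0.77), (array([153.6, 316.9]), 0.75)]
   tri (array([ 0.5461, -0.1909, -0.1658]), [np.float64(0.2328998792013845), np.f
[... 829 characters left out ...]
06656058822412677)])
pad scene [(array([310.2, 174.1]), 0.71)]
pad top [(array([163.2, 235.7]), 0.6)]
   tri (array([0.4797, 0.3422, 0.0022]), [np.float64(0.0028332882149884994), np.float64(0.0028332882149883836)])
reel scene [(array([236.9, 230.2]), 0.83), (array([162.9, 275.1]), 0.39)]
reel top [(array([276.6, 264.5]), 0.83), (array([379. , 213.7]), 0.45)]
   tri (array([ 0.3982,  0.0175, -0.0173]), [np.float64(0.004611862433997334), np.float64(0.004611862433997255)])
flux scene [(array([364.1, 225.1]), 0.86), (array([213.1, 315. ]), 0.17)]
flux top [(array([223.8, 155.3]), 0.72)]
   tri (array([0.7212, 0.176 , 0.0125]), [np.float64(0.0030859707851705878), np.float64(0.00308597078517061)])
```

View pics/b1.png

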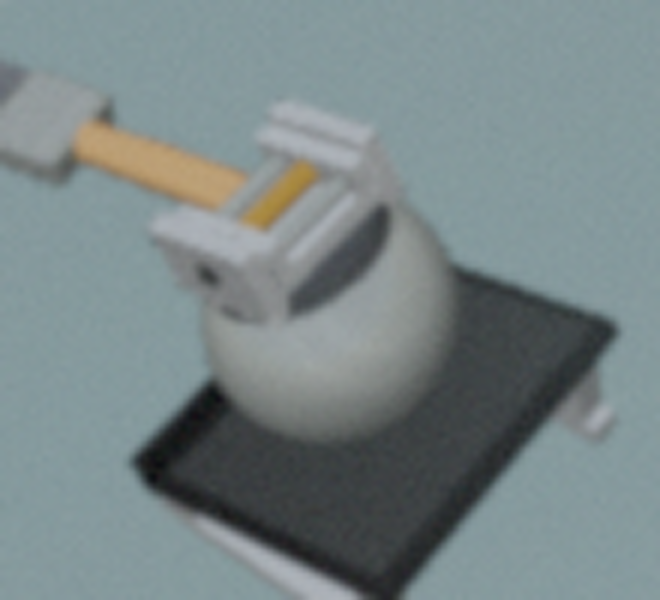

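View pics/b2.png

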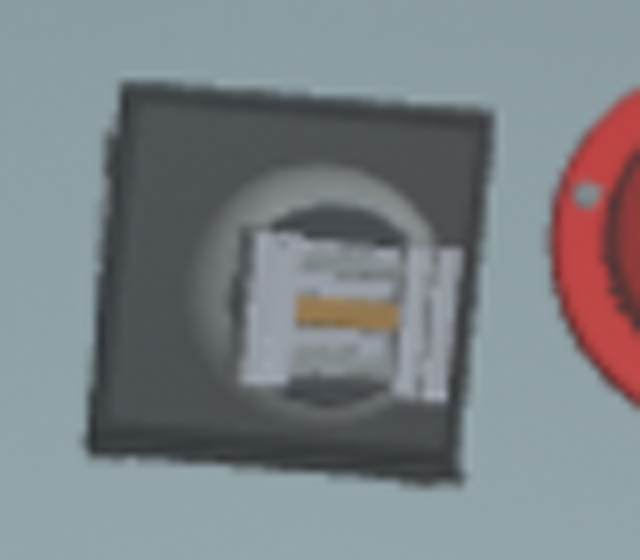

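View pics/b3.png

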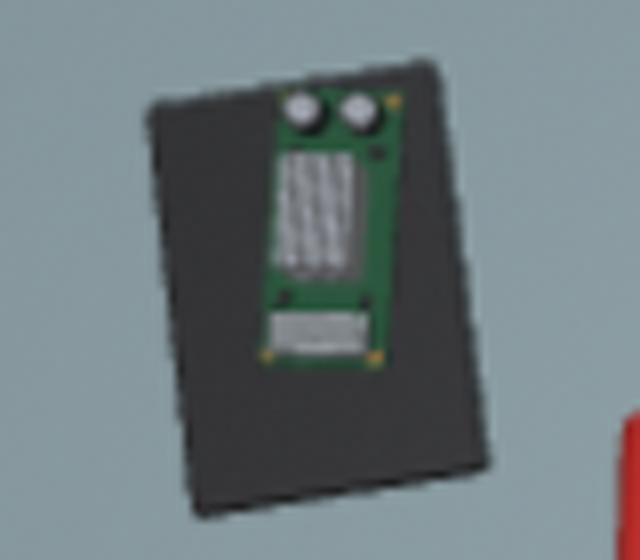

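The jaws run almost along world x, yawed about -5°, so the holder leans about the axis the gripper will close along. The board on the pad is yawed a few degrees. I'll compute the tool yaw and the pixel rays for positioning.

```bash
python3 - <<'E'
from h import *
from scipy.spatial.transform import Rotation as Ro
np.set_printoptions(precision=4,suppress=True)
o=ctrl.get_obs(); M=Ro.from_rotvec(o["tool_rot"]).as_matrix(); print(M)
z=M[:,2]; print("tool z yaw",np.degrees(np.arctan2(z[1],z[0])))
r=eyes.get_image("top"); s=eyes.get_image("scene")
# jaw top corners in crop b2 (x0=348,y0=177,s=8): outer lip corners
def c2(p): return np.array([348+p[0]/8-.5,177+p[1]/8-.5])
for nm,p in [("L up",(252,232)),("L dn",(240,385)),("R up",(463,248)),("R dn",(445,402))]:
    for zz in (.15,.16): print(nm,zz,onz(r,c2(p),zz))
# slope corners
for p in [(122,85),(492,110),(462,482),(90,455)]:
    print("slope",onz(r,c2(p),0.065 if p[1]<200 else .026))
# board corners b3 x0=125,y0=200
def c3(p): return np.array([125+p[0]/8-.5,200+p[1]/8-.5])
B=[onz(r,c3(p),.016) for p in [(278,90),(404,97),(385,365),(262,362)]]
print(np.array(B),np.mean(B,0))
T=[onz(r,c3(p),.050) for p in [(285,152),(355,152),(348,268),(275,265)]]
print(np.array(T),np.mean(T,0))
for x in (0,): 
  for n,rr in (("top",r),("scene",s)):
    for q in("ring_rest",):
      for d in regions_of(n,q): 
         m=d["pixels"]; print(n,d["point"],m.sum(),round(d["score"],2))
    for d in pinpoint(n,"ring_seat"): print(n,d["point"],onz(rr,d["point"],.032))
E
```

```text
[[-0.9172 -0.      0.3984]
 [-0.3984  0.     -0.9172]
 [ 0.     -1.     -0.    ]]
tool z yaw -66.52077099548313
L up 0.15 [ 0.5361 -0.246   0.15  ]
L up 0.16 [ 0.5339 -0.244   0.16  ]
L dn 0.15 [ 0.4854 -0.24    0.15  ]
L dn 0.16 [ 0.4835 -0.2381  0.16  ]
R up 0.15 [ 0.5307 -0.3145  0.15  ]
R up 0.16 [ 0.5285 -0.312   0.16  ]
R dn 0.15 [ 0.4797 -0.306   0.15  ]
R dn 0.16 [ 0.4779 -0.3036  0.16  ]
slope [ 0.6079 -0.2197  0.065 ]
slope [ 0.5987 -0.3481  0.065 ]
slope [ 0.4741 -0.3404  0.026 ]
slope [ 0.4839 -0.2103  0.026 ]
[[0.5519 0.3553 0.016 ]
 [0.5493 0.3103 0.016 ]
 [0.4528 0.3134 0.016 ]
 [0.454  0.3567 0.016 ]] [0.502  0.3339 0.016 ]
[[0.5225 0.3446 0.05  ]
 [0.5225 0.3202 0.05  ]
 [0.4816 0.321  0.05  ]
 [0.4827 0.3463 0.05  ]] [0.5023 0.333  0.05  ]
top [438.5, 208.3] 1810 0.84
top [434.0, 277.0] 1917 0.73
top [151.2, 320.9] 2105 0.7
top [96.1, 234.7] 1922 0.68
top [273.7, 197.0] 1881 0.58
top [151.4, 323.2] [0.2374 0.3597 0.032 ]
top [442.7, 203.0] [ 0.5697 -0.45    0.032 ]
top [272.7, 194.7] [0.5947 0.0314 0.032 ]
top [433.9, 272.3] [ 0.3738 -0.4128  0.032 ]
top [92.4, 231.4] [0.4896 0.5366 0.032 ]
top [224.4, 153.6] [0.7171 0.1709 0.032 ]
scene [115.4, 343.6] 3014 0.95
scene [173.9, 395.0] 3363 0.92
scene [252.7, 152.2] 764 0.81
scene [333.7, 148.6] 732 0.75
scene [296.7, 247.4] 1612 0.58
scene [154.9, 270.2] 803 0.2
scene [168.9, 393.8] [ 0.5561 -0.453   0.032 ]
scene [117.9, 332.8] [ 0.373  -0.4074  0.032 ]
scene [330.6, 139.6] [0.4694 0.5289 0.032 ]
scene [297.0, 238.9] [0.5874 0.0233 0.032 ]
scene [254.6, 148.1] [0.2519 0.3511 0.032 ]
```

>>> play_rows:
  moves:
    - {"x": 2.6, "y": 2.9, "z": 0.2, "turn": -3.7, "jaw": 8.5}
    - {"x": 2.6, "y": 2.9, "z": 0.2, "turn": -3.7}
    - {"x": 2.6, "y": 2.9, "z": 0.2, "turn": -3.7}
    - {"x": 2.6, "y": 2.9, "z": 0.2, "turn": -3.7}
    - {"x": 2.6, "y": 2.9, "z": 0.2, "turn": -3.7}
    - {"x": 2.6, "y": 2.9, "z": 0.2, "turn": -3.7}
    - {"x": 2.6, "y": 2.9, "z": 0.2, "turn": -3.7}
    - {"x": 2.6, "y": 2.9, "z": 0.2, "turn": -3.6}

```text
invalid input
```

>>> play_rows:
  moves:
    - {"x": 2.6, "y": 2.9, "z": 0.2}
    - {"x": 2.6, "y": 2.9}
    - {"x": 0, "y": 0.6}
    - {"x": 0}
    - {"x": 0}

```text
invalid input
```

```bash
cat > look.py <<'E'
from h import *
import sys
from scipy.spatial.transform import Rotation as Ro
np.set_printoptions(precision=4,suppress=True)
tag=sys.argv[1]
o=ctrl.get_obs(); z=Ro.from_rotvec(o["tool_rot"]).as_matrix()[:,2]
print(o["t"],o["tool_pos"],"yaw",np.degrees(np.arctan2(z[1],z[0])),o["contact_force"],o["opening"])
for n in sys.argv[2:]:
    r=eyes.get_image(n); crop(r,(280,210),560,420,1.4,f"pics/{tag}_{n}.png"); 
    np.savez(f"{tag}_{n}.npz",**r)
E
python3 look.py c wrist
```

```text
1.65 [ 0.249  -0.5732  0.2313] yaw -66.52000195715377 [-0.1277  0.4675  0.7649] 0.08576220522655846
```

>>> play_rows:
  moves:
    - {"x": 2.6, "y": 2.9, "z": 0.2, "turn": -3.7, "jaw": 8.5}
    - {"x": 2.6, "y": 2.9, "z": 0.2, "turn": -3.7, "jaw": 8.5}
    - {"x": 2.6, "y": 2.9, "z": 0.2, "turn": -3.7, "jaw": 8.5}
    - {"x": 2.6, "y": 2.9, "z": 0.2, "turn": -3.7, "jaw": 8.5}
    - {"x": 2.6, "y": 2.9, "z": 0.2, "turn": -3.7, "jaw": 8.5}
    - {"x": 2.6, "y": 2.9, "z": 0.2, "turn": -3.7, "jaw": 8.5}
    - {"x": 2.6, "y": 2.9, "z": 0.2, "turn": -3.7, "jaw": 8.5}
    - {"x": 2.6, "y": 2.9, "z": 0.2, "turn": -3.6, "jaw": 8.5}
  squeeze: 20

```text
t: 2.37
tool_pos: [0.458, -0.3396, 0.2477]
tool_rot: [-0.118, -2.165, 2.166]
contact_force: [0.5, -0.3, 0.2]
opening: 0.085
```

>>> play_rows:
  moves:
    - {"x": 2.6, "y": 3.0, "z": 0, "turn": 0, "jaw": 8.5}
    - {"x": 2.6, "y": 2.9, "z": 0, "turn": 0, "jaw": 8.5}
    - {"x": 0, "y": 0, "z": 0, "turn": 0, "jaw": 8.5}
    - {"x": 0, "y": 0, "z": 0, "turn": 0, "jaw": 8.5}

```text
t: 2.7
tool_pos: [0.51, -0.2807, 0.2473]
tool_rot: [-0.11, -2.169, 2.17]
contact_force: [-0.5, -0.7, -0.0]
opening: 0.0846
```

```bash
python3 look.py c wrist
```

```text
2.7 [ 0.51   -0.2807  0.2473] yaw -95.80465091936134 [-0.5143 -0.712  -0.0041] 0.0846455701634287
```

View pics/c_wrist.png

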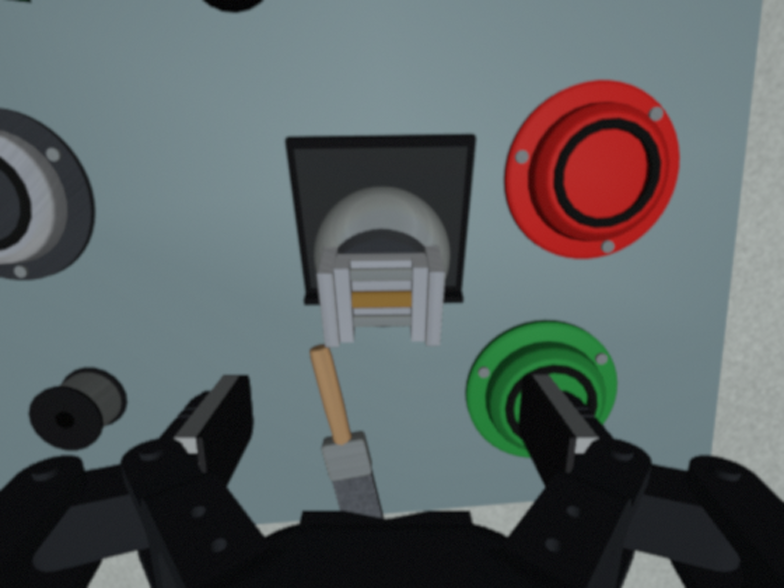

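The wrist view shows the jaws' outer lips at about (317..447, 267) at the far end and (331..438, 346) at the near end, square to the gripper. I'll fit the holder pose from these corners.

```bash
python3 - <<'E'
from h import *
r=dict(np.load("c_wrist.npz")); crop(r,(272,215),110,90,7,"pics/c_z.png")
E
```

```text
(no output)
```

View pics/c_z.png

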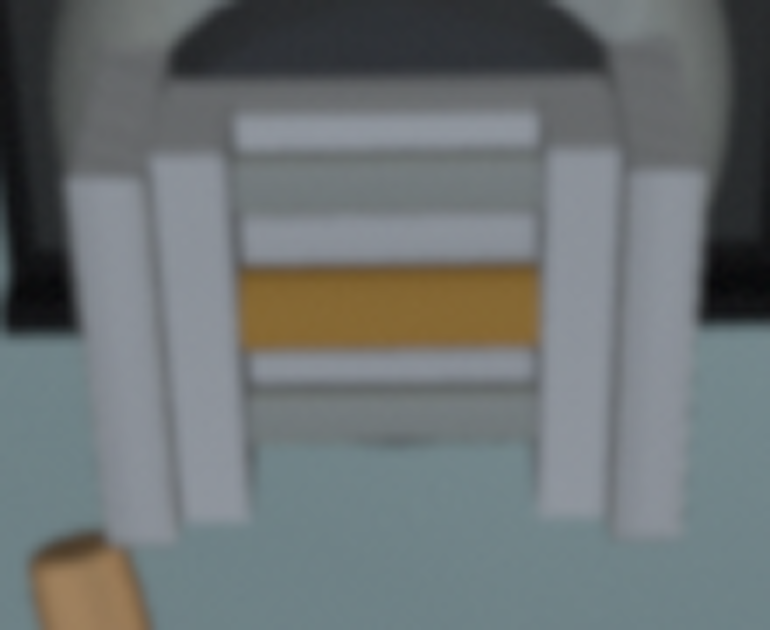

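```bash
cat > fit.py <<'E'
from h import *
from scipy.optimize import least_squares
from scipy.spatial.transform import Rotation as Ro
def fit(r,H,I,p0,free=5):
    # p: origin xyz, yaw, pitch(about holder y; lean -18 => top to -x), roll
    def pose(p): return Ro.from_euler("ZYX",[p[3],p[4],p[5]])
    def f(p):
        R=pose(p); X=R.apply(H)+p[:3]
        return (np.array([proj(r,x) for x in X])-I).ravel()
    s=least_squares(f,p0); return s.x,np.sqrt(np.mean(s.fun**2)),pose(s.x),s
E
python3 - <<'E'
from fit import *
np.set_printoptions(precision=4,suppress=True)
r=dict(np.load("c_wrist.npz"))
H=[];I=[]
def a(h,c): H.append(np.array(h)/1000.); I.append([217+c[0]/7-.5,170+c[1]/7-.5])
a((25,33.5,111),(67,176));a((25,25,111),(140,176));a((-25,33.5,111),(108,541));a((-25,25,111),(178,541))
a((25,-33.5,111),(707,170));a((25,-25,111),(632,170));a((-25,-33.5,111),(683,537));a((-25,-25,111),(613,537))
a((25,17,106),(222,152));a((-25,17,106),(248,520));a((25,-17,106),(548,150));a((-25,-17,106),(540,515))
p,e,R,s=fit(r,np.array(H),np.array(I),[.54,-.28,.046,-.1,-.314,0])
print(p[:3],np.degrees(p[3:]),e)
print("grip",R.apply([0,0,.098])+p[:3],"ball",R.apply([0,0,.046])+p[:3],"top",R.apply([0,0,.111])+p[:3])
E
```

```text
[ 0.5413 -0.2811  0.0468] [ -4.8872 -18.7601  -0.4549] 0.3799820698687089
grip [ 0.51   -0.2776  0.1396] ball [ 0.5266 -0.2795  0.0904] top [ 0.5058 -0.2772  0.1519]
```

```bash
python3 - <<'E'
from h import *
from scipy.spatial.transform import Rotation as Ro
np.set_printoptions(precision=4,suppress=True)
r=dict(np.load("c_wrist.npz")); o=ctrl.get_obs()
M=Ro.from_rotvec(o["tool_rot"]).as_matrix(); t=o["tool_pos"]
for p,s in [((250,377),-1),((252,412),-1),((200,466),-1),((178,437),-1),((224,377),-1),((530,377),1),((556,377),1),((533,412),1),((580,464),1)]:
    O,d=ray(r,np.array(p)/1.4); O=M.T@(O-t); d=M.T@d
    for ss in (-1,1):
        k=(ss*.0425-O[2])/d[2]
        if k>0: print(p,"tool coords mm",(O+k*d)*1000)
crop(r,(272,310),300,110,2.6,"pics/c_f.png")
E
```

```text
(250, 377) tool coords mm [-11.551  -18.4108 -42.5   ]
(252, 412) tool coords mm [ -0.3842 -19.4212 -42.5   ]
(200, 466) tool coords mm [ -9.1057 -57.2896 -42.5   ]
(178, 437) tool coords mm [-21.2424 -64.8138 -42.5   ]
(224, 377) tool coords mm [-21.289  -38.4664 -42.5   ]
(530, 377) tool coords mm [-10.097  -14.8668  42.5   ]
(556, 377) tool coords mm [-19.521  -34.2756  42.5   ]
(533, 412) tool coords mm [ -1.2744 -20.4917  42.5   ]
(580, 464) tool coords mm [ -6.9664 -53.2862  42.5   ]
```

View pics/c_f.png

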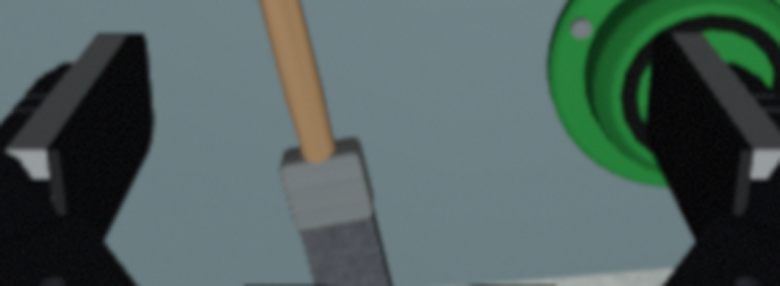

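>>> play_rows:
  moves:
    - {"x": 0, "y": 0.3, "z": -2.5, "turn": 0.9, "jaw": 8.5}
    - {"x": 0, "y": 0, "z": -3, "turn": 0, "jaw": 8.5}
    - {"x": 0, "y": 0, "z": -3, "turn": 0, "jaw": 8.5}
    - {"x": 0, "y": 0, "z": -2.5, "turn": 0, "jaw": 8.5}
    - {"x": 0, "y": 0, "z": -1.5, "turn": 0, "jaw": 8.5}
    - {"x": 0, "y": 0, "z": -0.5, "turn": 0, "jaw": 8.5}
    - {"x": 0, "y": 0, "z": 0, "turn": 0, "jaw": 8.5}

```text
t: 3.33
tool_pos: [0.5073, -0.2798, 0.1155]
tool_rot: [-0.096, -2.175, 2.171]
contact_force: [-0.1, -1.0, -0.2]
opening: 0.0851
```

```bash
python3 look.py d wrist
```

```text
3.3333 [ 0.5073 -0.2798  0.1155] yaw -95.23783960602667 [-0.1015 -0.9768 -0.1738] 0.08507703685780853
```

View pics/d_wrist.png

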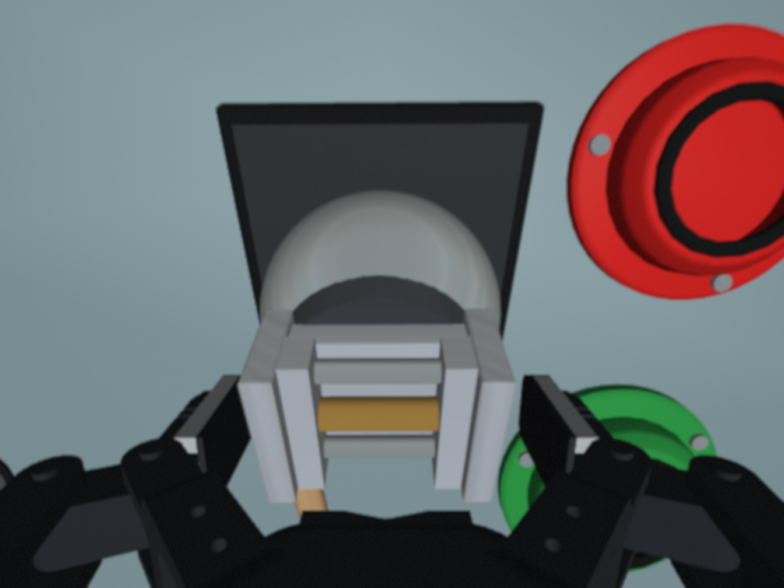

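The jaws sit between the pads, about 2 mm to the left of the pad centre. I'll correct that and close gently.

>>> play_rows:
  moves:
    - {"x": 0.3, "y": 0.2, "z": 0.1, "turn": 0.3, "jaw": 8.5}
    - {"x": 0, "y": 0, "z": 0, "turn": 0, "jaw": 7.2}
    - {"x": 0, "y": 0, "z": 0, "turn": 0, "jaw": 6.4}
    - {"x": 0, "y": 0, "z": 0, "turn": 0, "jaw": 6.0}
    - {"x": 0, "y": 0, "z": 0, "turn": 0, "jaw": 6.0}
    - {"x": 0, "y": 0, "z": 0, "turn": 0, "jaw": 6.0}
  squeeze: 30

```text
t: 3.88
tool_pos: [0.5131, -0.278, 0.1206]
tool_rot: [-0.095, -2.178, 2.182]
contact_force: [-0.8, 0.3, 5.8]
opening: 0.0669
```

>>> play_rows:
  moves:
    - {"x": 0, "y": 0, "z": 0.4, "turn": 0, "jaw": 6.0}
    - {"x": 0, "y": 0, "z": 1.2, "turn": 0, "jaw": 6.0}
    - {"x": 0, "y": 0, "z": 1.6, "turn": 0, "jaw": 6.0}
    - {"x": 0, "y": 0, "z": 2, "turn": 0, "jaw": 6.0}
    - {"x": 0, "y": 0, "z": 2, "turn": 0, "jaw": 6.0}
    - {"x": 0, "y": 0, "z": 1, "turn": 0, "jaw": 6.0}
    - {"x": 0, "y": 0, "z": 0, "turn": 0, "jaw": 6.0}

```text
t: 4.47
tool_pos: [0.5129, -0.2778, 0.2027]
tool_rot: [-0.095, -2.178, 2.182]
contact_force: [1.0, -0.5, -9.1]
opening: 0.0667
```

```bash
python3 look.py e wrist scene; python3 - <<'E'
from h import *
r=dict(np.load("e_scene.npz")); crop(r,(240,260),200,150,4,"pics/e_z.png")
E
```

```text
4.4667 [ 0.5129 -0.2778  0.2027] yaw -94.81496021709663 [ 1.0417 -0.4518 -9.0933] 0.06671720502180385
```

View pics/e_wrist.png

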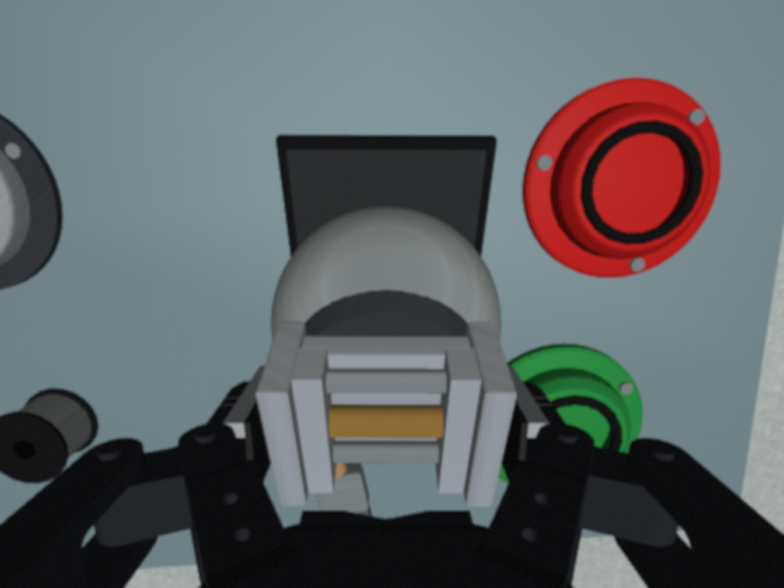

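View pics/e_z.png

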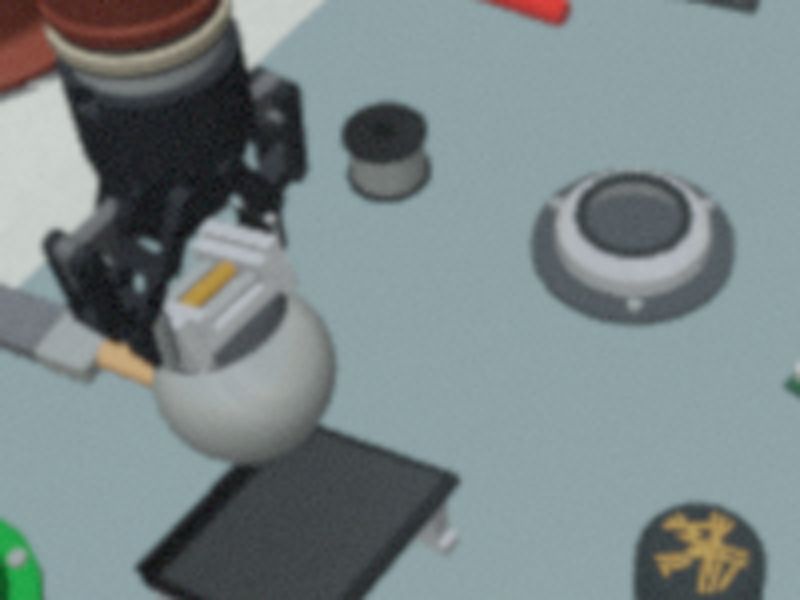

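The holder is gripped and lifted, still leaning about 18° in the pads. Its foot would catch on the rubber at that lean. So I'll stand it upright on free bench between the slope and the ring, regrip it level, and then seat it.

>>> play_rows:
  moves:
    - {"x": 0, "y": 1.5, "z": 0, "turn": 0.5, "jaw": 6.0}
    - {"x": 0, "y": 2.8, "z": 0, "turn": 0.5, "jaw": 6.0}
    - {"x": 0, "y": 3.5, "z": 0, "turn": 0.5, "jaw": 6.0}
    - {"x": 0, "y": 3.5, "z": -1, "turn": 0.5, "jaw": 6.0}
    - {"x": 0, "y": 2.5, "z": -2, "turn": 0.5, "jaw": 6.0}
    - {"x": 0, "y": 1.5, "z": -2.5, "turn": 0.5, "jaw": 6.0}
    - {"x": 0, "y": 0, "z": -2.5, "turn": 0.5, "jaw": 6.0}
    - {"x": 0, "y": 0, "z": -2, "turn": 0.5, "jaw": 6.0}

```text
t: 5.23
tool_pos: [0.5094, -0.1215, 0.096]
tool_rot: [-0.006, -2.216, 2.21]
contact_force: [-1.4, -0.1, -9.4]
opening: 0.0663
```

>>> play_rows:
  moves:
    - {"x": 0, "y": 0, "z": -1, "turn": 0, "jaw": 6.0}
    - {"x": 0, "y": 0, "z": 0, "turn": 0, "jaw": 6.0}
    - {"x": 0, "y": 0, "z": 0, "turn": 0, "jaw": 6.0}

```text
t: 5.48
tool_pos: [0.5112, -0.1238, 0.0893]
tool_rot: [-0.014, -2.214, 2.212]
contact_force: [0.5, -0.1, -8.3]
opening: 0.0662
```

```bash
python3 look.py f wrist scene; python3 - <<'E'
from h import *
r=dict(np.load("f_scene.npz")); crop(r,(250,260),200,150,4,"pics/f_z.png")
r=dict(np.load("f_wrist.npz")); crop(r,(272,320),200,110,4,"pics/f_w.png")
E
```

```text
5.4833 [ 0.5112 -0.1238  0.0893] yaw -90.83831423041481 [ 0.5265 -0.0868 -8.3102] 0.06620273684130429
```

View pics/f_z.png

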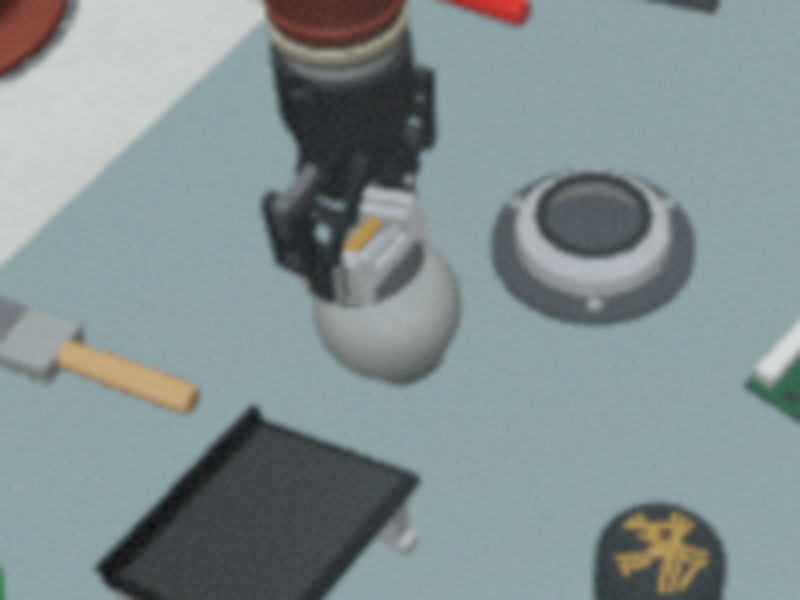

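View pics/f_w.png

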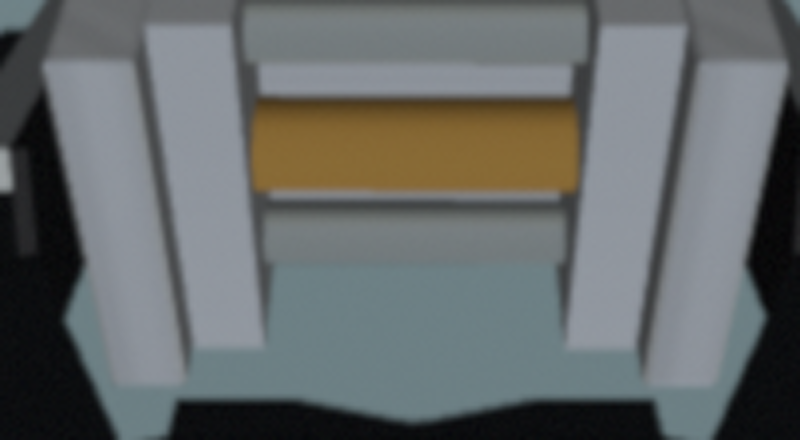

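```bash
cat > fitw.py <<'E'
from fit import *
np.set_printoptions(precision=4,suppress=True)
HH=np.array([(25,33.5,111),(25,25,111),(-25,33.5,111),(-25,25,111),(25,-33.5,111),(25,-25,111),(-25,-33.5,111),(-25,-25,111),(25,17,106),(-25,17,106),(25,-17,106),(-25,-17,106)])/1000.
def run(fn,x0,y0,s,C,p0):
    r=dict(np.load(fn)); I=np.array([[x0+c[0]/s-.5,y0+c[1]/s-.5] for c in C])
    p,e,R,S=fit(r,HH,I,p0)
    print("foot",p[:3],"ypr",np.degrees(p[3:]),"rms",e); print("grip",R.apply([0,0,.098])+p[:3],"ball",R.apply([0,0,.046])+p[:3],"ledge",R.apply([0,0,.106])+p[:3])
    return p,R
E
python3 - <<'E'
from fitw import *
run("f_wrist.npz",172,265,4,[(45,63),(135,63),(117,386),(187,386),(788,63),(695,63),(716,386),(644,386),(237,25),(265,348),(597,25),(565,348)],[.54,-.12,.015,0,-.3,0])
E
```

```text
foot [ 0.536  -0.1234  0.0128] ypr [ -0.8452 -17.1729   0.1048] rms 0.44985908725691065
grip [ 0.5071 -0.1232  0.1064] ball [ 0.5224 -0.1233  0.0567] ledge [ 0.5047 -0.1231  0.114 ]
```

>>> play_rows:
  moves:
    - {"x": 0, "y": 0, "z": -0.4, "turn": 0, "jaw": 6.0}
    - {"x": 0, "y": 0, "z": -0.3, "turn": 0, "jaw": 6.0}
    - {"x": 0, "y": 0, "z": 0, "turn": 0, "jaw": 6.0}
  squeeze: 22

```text
t: 5.83
tool_pos: [0.5119, -0.1244, 0.0833]
tool_rot: [-0.016, -2.214, 2.214]
contact_force: [-0.6, 1.0, -9.6]
opening: 0.067
```

>>> play_rows:
  moves:
    - {"x": 0, "y": 0, "z": -0.2, "turn": 0, "jaw": 6.0}
    - {"x": 0, "y": 0, "z": 0, "turn": 0, "jaw": 6.0}

```text
t: 6.0
tool_pos: [0.5122, -0.1244, 0.0813]
tool_rot: [-0.017, -2.214, 2.215]
contact_force: [0.5, -0.7, -8.5]
opening: 0.0665
```

>>> play_rows:
  moves:
    - {"x": 0, "y": 0, "z": -0.2, "turn": 0, "jaw": 6.0}
    - {"x": 0, "y": 0, "z": -0.1, "turn": 0, "jaw": 6.0}
    - {"x": 0, "y": 0, "z": 0, "turn": 0, "jaw": 6.0}

```text
t: 6.25
tool_pos: [0.5129, -0.1245, 0.0808]
tool_rot: [-0.017, -2.215, 2.215]
contact_force: [-4.8, 1.8, 4.9]
opening: 0.0663
```

Contact with the bench, with the press about 14 N. I'll drag the grip +x about the foot edge to right the holder.

>>> play_rows:
  moves:
    - {"x": 0.5, "y": 0, "z": 0, "turn": 0, "jaw": 6.0}
    - {"x": 0.5, "y": 0, "z": 0, "turn": 0, "jaw": 6.0}
    - {"x": 0.5, "y": 0, "z": 0, "turn": 0, "jaw": 6.0}
    - {"x": 0, "y": 0, "z": 0, "turn": 0, "jaw": 6.0}

```text
t: 6.58
tool_pos: [0.5291, -0.1247, 0.0802]
tool_rot: [-0.019, -2.215, 2.217]
contact_force: [-2.0, 2.0, 6.5]
opening: 0.067
```

```bash
python3 look.py g wrist; python3 - <<'E'
from h import *
r=dict(np.load("g_wrist.npz")); crop(r,(272,320),200,110,4,"pics/g_w.png")
E
```

```text
6.5833 [ 0.5291 -0.1247  0.0802] yaw -90.81029455553103 [-1.999   1.9734  6.5085] 0.06700973016407835
```

View pics/g_w.png

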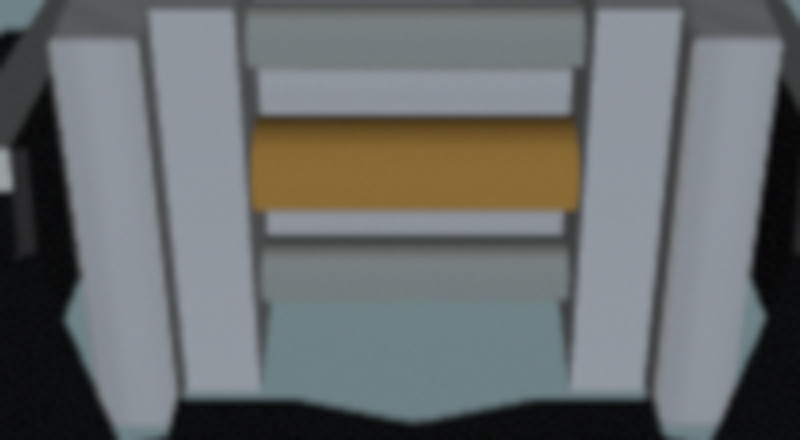

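>>> play_rows:
  moves:
    - {"x": 0.5, "y": 0, "z": 0, "turn": 0, "jaw": 6.0}
    - {"x": 0.5, "y": 0, "z": -0.1, "turn": 0, "jaw": 6.0}
    - {"x": 0.4, "y": 0, "z": -0.1, "turn": 0, "jaw": 6.0}
    - {"x": 0, "y": 0, "z": 0, "turn": 0, "jaw": 6.0}

```text
t: 6.97
tool_pos: [0.5432, -0.1248, 0.0778]
tool_rot: [-0.02, -2.215, 2.217]
contact_force: [-0.3, -0.1, 4.6]
opening: 0.0666
```

```bash
python3 look.py g2 wrist; python3 - <<'E'
from h import *
r=dict(np.load("g2_wrist.npz")); crop(r,(272,330),200,150,4,"pics/g2_w.png")
E
```

```text
6.9667 [ 0.5432 -0.1248  0.0778] yaw -90.81462776565552 [-0.3274 -0.0504  4.5652] 0.06661402081856017
```

View pics/g2_w.png

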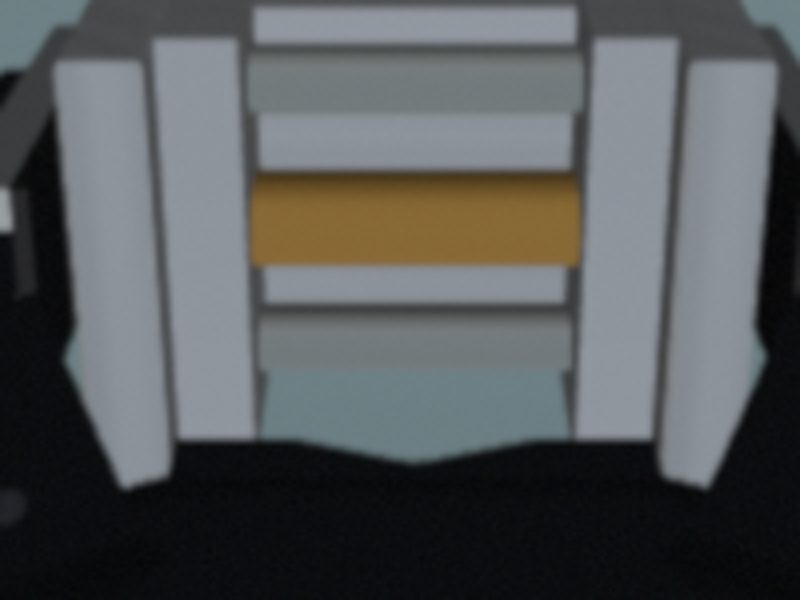

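>>> play_rows:
  moves:
    - {"x": 0.3, "y": 0, "z": 0, "turn": 0, "jaw": 6.0}
    - {"x": 0, "y": 0, "z": 0, "turn": 0, "jaw": 6.9}
    - {"x": 0, "y": 0, "z": 0, "turn": 0, "jaw": 7.2}
    - {"x": 0, "y": 0, "z": 0, "turn": 0, "jaw": 8.0}
    - {"x": 0, "y": 0, "z": 0.5, "turn": 0, "jaw": 8.5}
    - {"x": 0, "y": 0, "z": 2, "turn": 0, "jaw": 8.5}
    - {"x": 0, "y": 0, "z": 3, "turn": 0, "jaw": 8.5}
    - {"x": 0, "y": 0, "z": 2.5, "turn": 0, "jaw": 8.5}

```text
t: 7.68
tool_pos: [0.5438, -0.1241, 0.1573]
tool_rot: [-0.016, -2.214, 2.214]
contact_force: [1.3, -0.7, 0.2]
opening: 0.0852
```

>>> play_rows:
  moves:
    - {"x": 0, "y": 0, "z": 1.5, "turn": 0, "jaw": 8.5}
    - {"x": 0, "y": 0, "z": 0, "turn": 0, "jaw": 8.5}
    - {"x": 0, "y": 0, "z": 0, "turn": 0, "jaw": 8.5}

```text
t: 7.93
tool_pos: [0.5446, -0.1245, 0.1723]
tool_rot: [-0.019, -2.215, 2.216]
contact_force: [-0.4, 0.3, -1.3]
opening: 0.0848
```

```bash
python3 look.py i wrist; python3 - <<'E'
from h import *
r=dict(np.load("i_wrist.npz")); crop(r,(272,270),160,120,5,"pics/i_w.png")
E
```

```text
7.9333 [ 0.5446 -0.1245  0.1723] yaw -90.82037353728505 [-0.4263  0.2775 -1.2647] 0.08483820495969137
```

View pics/i_w.png

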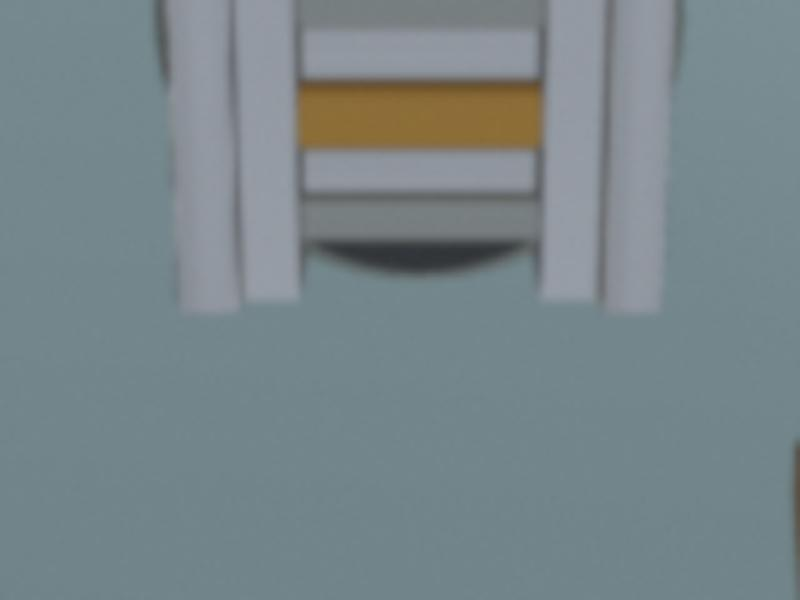

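View pics/i_wrist.png

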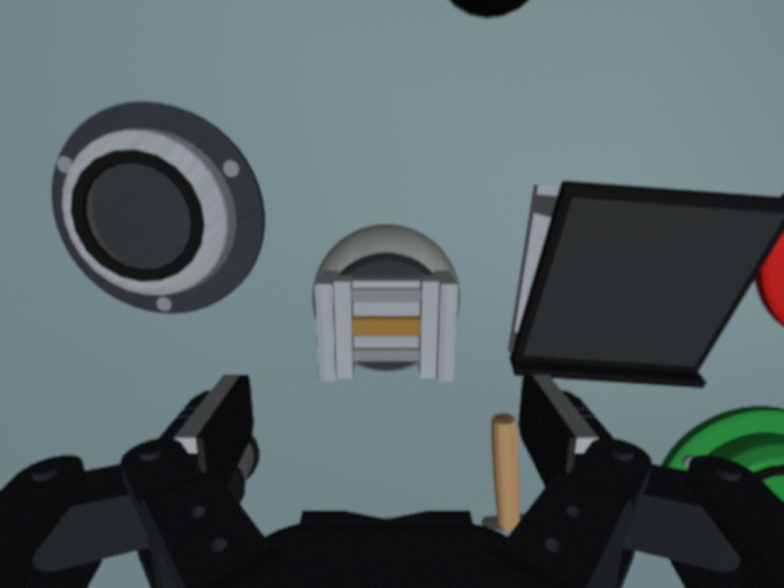

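The holder now stands upright on the bench, with its jaws at scaled (317..456, 283..380). The ring rest is visible at the left, centred near (140,215). Now I'll measure both.

```bash
python3 - <<'E'
from h import *
r=dict(np.load("i_wrist.npz")); crop(r,(275,237),110,90,7,"pics/i_w.png");crop(r,(112,148),160,150,5,"pics/i_r.png")
E
```

```text
(no output)
```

View pics/i_w.png

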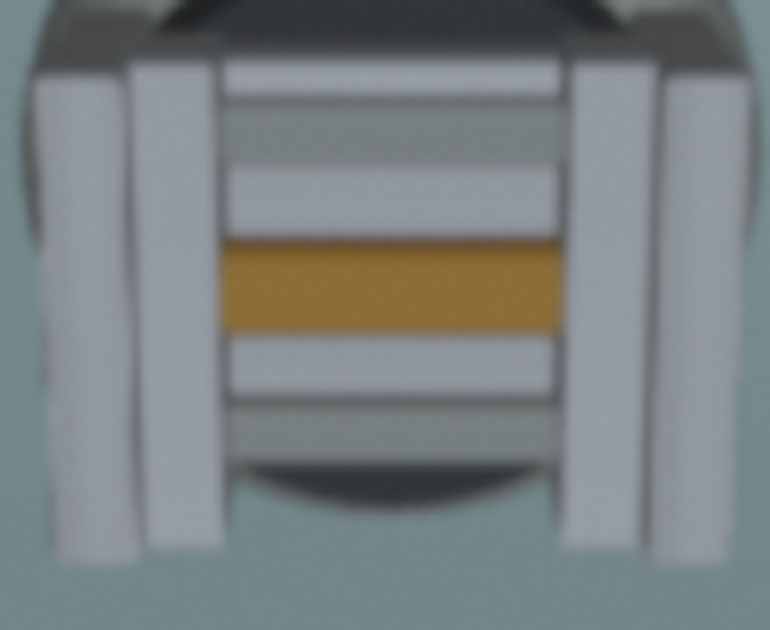

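View pics/i_r.png

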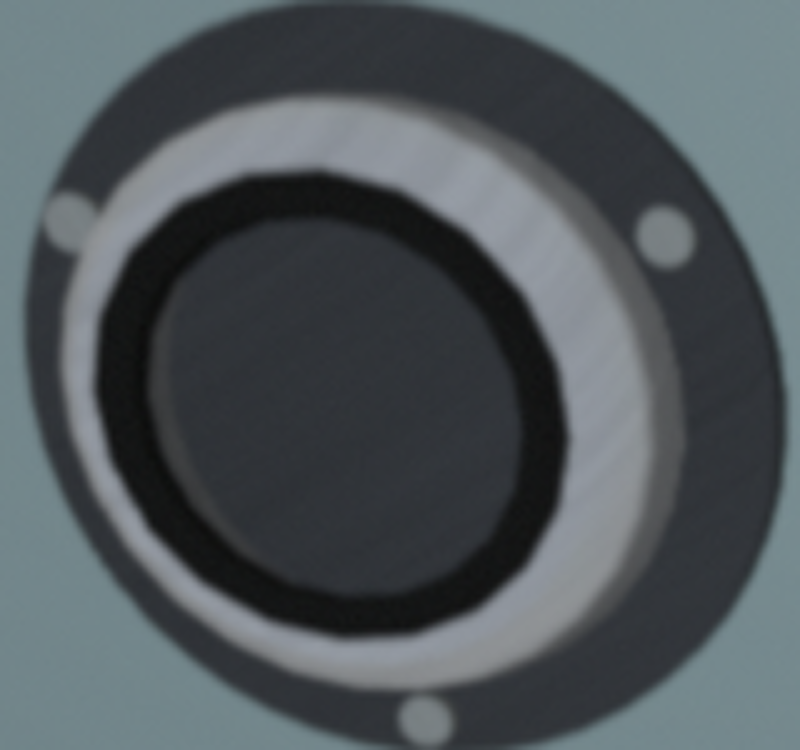

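```bash
python3 - <<'E'
from fitw import *
run("i_wrist.npz",220,192,7,[(37,77),(120,77),(58,562),(140,562),(748,75),(668,75),(728,562),(652,562),(215,63),(225,545),(573,63),(562,545)],[.54,-.12,.0,0,0,0])
def circ(P):
    A=np.c_[2*P,np.ones(len(P))]; c=np.linalg.lstsq(A,(P**2).sum(1),rcond=None)[0]; return c[:2],np.sqrt(c[2]+c[0]**2+c[1]**2)
r=dict(np.load("i_wrist.npz")); 
g=r["img"].max(2); m=np.zeros_like(g); m[73:223,32:192]=(g[73:223,32:192]<32)
n,lab,st,cen=cv2.connectedComponentsWithStats(m,connectivity=8); k=1+np.argmax(st[1:,4]); print(st[k])
cs,_=cv2.findContours((lab==k).astype(np.uint8),cv2.RETR_CCOMP,cv2.CHAIN_APPROX_NONE)
for c in sorted(cs,key=len)[-2:]:
    (P)=c[:,0,:].astype(float)
    for z in (.032,.034,.036):
        X=np.array([onz(r,p,z)[:2] for p in P]); print("wrist",len(P),z,*circ(X))
# plate outline wrist
Q=[(350,3),(560,65),(700,190),(785,400),(27,320),(60,480),(240,690)]
print("plate",*circ(np.array([onz(r,(32+a/5-.5,73+b/5-.5),.01)[:2] for a,b in Q])))
# holder region footprint etc. top
r=eyes.get_image("top"); np.savez("i_top.npz",**r); g=r["img"].max(2)
crop(r,(274,198),70,70,8,"pics/i_t.png"); 
r=eyes.get_image("scene"); np.savez("i_scene.npz",**r); crop(r,(298,243),80,70,8,"pics/i_s.png")
E
```

```text
foot [ 0.5395 -0.1241 -0.0017] ypr [-0.6746 -0.1401 -0.0673] rms 0.4125609667067753
grip [ 0.5393 -0.124   0.0963] ball [ 0.5394 -0.1241  0.0443] ledge [ 0.5392 -0.124   0.1043]
[  52  108   93   91 2045]
wrist 215 0.032 [0.5887 0.0277] 0.03264488194851818
wrist 215 0.034 [0.5889 0.0266] 0.032414155657876476
wrist 215 0.036 [0.5891 0.0255] 0.032183429367238704
wrist 256 0.032 [0.5887 0.0284] 0.03854744744230217
wrist 256 0.034 [0.5889 0.0273] 0.038275003217318526
wrist 256 0.036 [0.5891 0.0262] 0.038002558992345926
plate [0.588  0.0257] 0.06888000831693113
```

View pics/i_t.png

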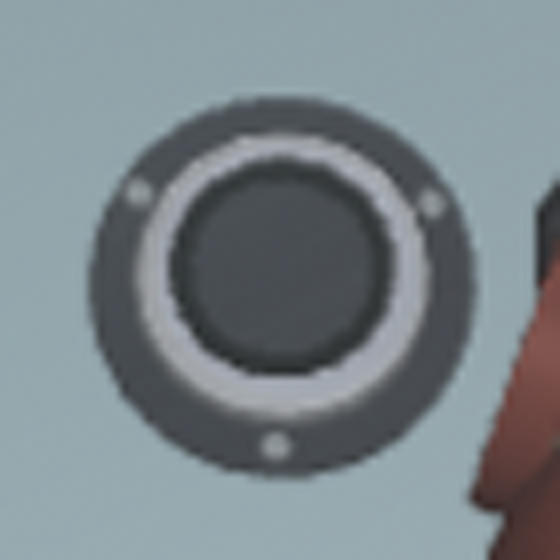

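View pics/i_s.png

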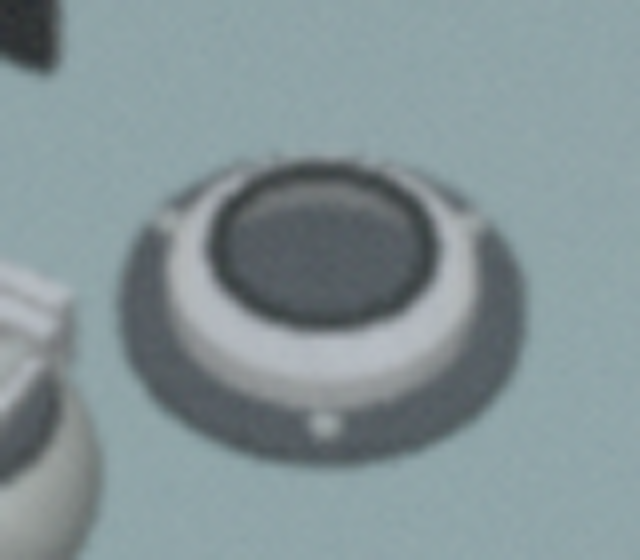

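```bash
python3 - <<'E'
from h import *
np.set_printoptions(precision=4,suppress=True)
r=dict(np.load("i_top.npz")); print(onz(r,(273.5,195.75),.035), onz(r,(239+281/8-.5,163+286.5/8-.5),.010))
s=dict(np.load("i_scene.npz")); print(onz(s,(258+323.5/8-.5,208+245/8-.5),.035),onz(s,(258+322/8-.5,208+310/8-.5),.010))
from h import *
for q in("holder_ball","jaw_ledge","holder"):
  print(q)
  for n,rr in (("top",r),("scene",s)):
    for d in pinpoint(n,q)[:2]: print(n,d["point"],d["score"],onz(rr,d["point"],{"holder_ball":.046,"jaw_ledge":.106,"holder":0}[q]))
E
```

```text
[0.5909 0.0292 0.035 ] [0.5894 0.0288 0.01  ]
[0.5896 0.0245 0.035 ] [0.5925 0.0187 0.01  ]
holder_ball
scene [250.4, 267.8] 0.73 [ 0.5367 -0.1294  0.046 ]
jaw_ledge
top [332.8, 206.1] 0.68 [ 0.5446 -0.1304  0.106 ]
scene [248.4, 248.5] 0.81 [ 0.5312 -0.1222  0.106 ]
holder
top [330.7, 206.0] 0.75 [ 0.5687 -0.136   0.    ]
top [328.9, 217.1] 0.55 [ 0.536  -0.1301  0.    ]
scene [250.9, 280.1] 0.58 [ 0.5363 -0.1318  0.    ]
scene [312.2, 175.5] 0.19 [0.486  0.3385 0.    ]
```

>>> play_rows:
  moves:
    - {"x": -0.5, "y": 0, "z": -2.5, "turn": 0, "jaw": 8.5}
    - {"x": 0, "y": 0, "z": -3, "turn": 0, "jaw": 8.5}
    - {"x": 0, "y": 0, "z": -2.5, "turn": 0, "jaw": 8.5}
    - {"x": 0, "y": 0, "z": -1.5, "turn": 0, "jaw": 8.5}
    - {"x": 0, "y": 0, "z": 0, "turn": 0, "jaw": 8.0}
    - {"x": 0, "y": 0, "z": 0, "turn": 0, "jaw": 7.2}
    - {"x": 0, "y": 0, "z": 0, "turn": 0, "jaw": 6.8}
    - {"x": 0, "y": 0, "z": 0, "turn": 0, "jaw": 6.0}
  squeeze: 35

```text
t: 9.05
tool_pos: [0.5404, -0.1247, 0.0781]
tool_rot: [-0.02, -2.215, 2.217]
contact_force: [1.1, 0.9, -1.2]
opening: 0.0668
```

>>> play_rows:
  moves:
    - {"x": 0, "y": 0, "z": 0, "turn": 0, "jaw": 6.0}
    - {"x": 0, "y": 0, "z": 0, "turn": 0, "jaw": 6.0}

```text
t: 9.22
tool_pos: [0.5404, -0.1247, 0.0781]
tool_rot: [-0.02, -2.215, 2.217]
contact_force: [1.6, 0.3, 2.1]
opening: 0.0664
```

>>> play_rows:
  moves:
    - {"x": 0, "y": 0, "z": 1.5, "turn": 0, "jaw": 6.0}
    - {"x": 0, "y": 0, "z": 3, "turn": 0, "jaw": 6.0}
    - {"x": 0.5, "y": 1.5, "z": 2, "turn": 0, "jaw": 6.0}
    - {"x": 1, "y": 3.1, "z": 0, "turn": 0, "jaw": 6.0}
    - {"x": 1.2, "y": 3.5, "z": 0, "turn": 0, "jaw": 6.0}
    - {"x": 1.2, "y": 3.5, "z": 0, "turn": 0, "jaw": 6.0}
    - {"x": 0.7, "y": 2.5, "z": 0, "turn": 0, "jaw": 6.0}
    - {"x": 0.3, "y": 1, "z": 0, "turn": 0, "jaw": 6.0}

```text
t: 9.88
tool_pos: [0.5866, 0.0306, 0.1389]
tool_rot: [-0.008, -2.217, 2.211]
contact_force: [-0.4, -0.0, -8.1]
opening: 0.0665
```

>>> play_rows:
  moves:
    - {"x": 0, "y": 0, "z": -0.5, "turn": 0, "jaw": 6.0}
    - {"x": 0, "y": 0, "z": 0, "turn": 0, "jaw": 6.0}
    - {"x": 0, "y": 0, "z": 0, "turn": 0, "jaw": 6.0}

```text
t: 10.13
tool_pos: [0.5863, 0.0261, 0.1341]
tool_rot: [-0.011, -2.211, 2.212]
contact_force: [-0.8, -1.7, -7.6]
opening: 0.0665
```

```bash
python3 look.py j scene wrist top;  python3 - <<'E'
from h import *
r=dict(np.load("j_scene.npz")); crop(r,(298,230),110,90,7,"pics/j_s.png")
r=dict(np.load("j_wrist.npz")); crop(r,(272,300),200,150,4,"pics/j_w.png")
E
```

```text
10.1333 [0.5863 0.0261 0.1341] yaw -90.84364653020873 [-0.7771 -1.7149 -7.5988] 0.06646465489693741
```

View pics/j_s.png

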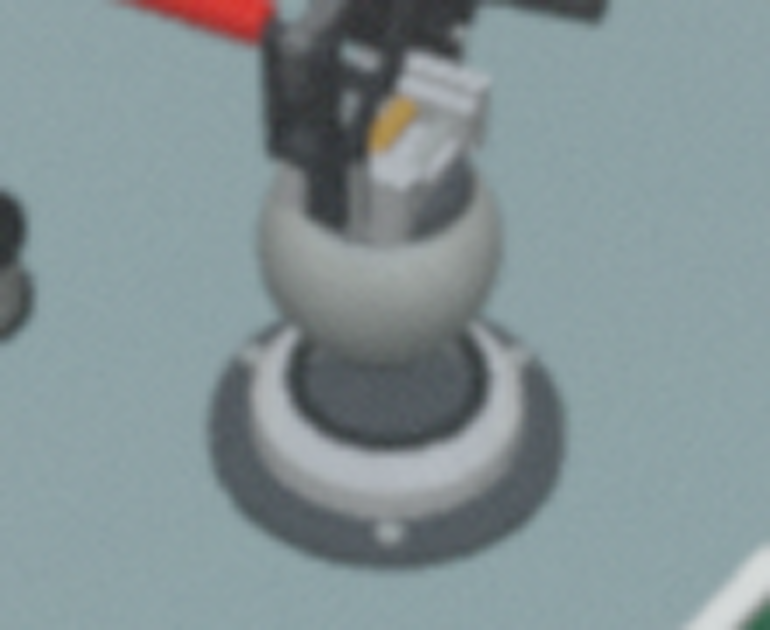

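View pics/j_w.png

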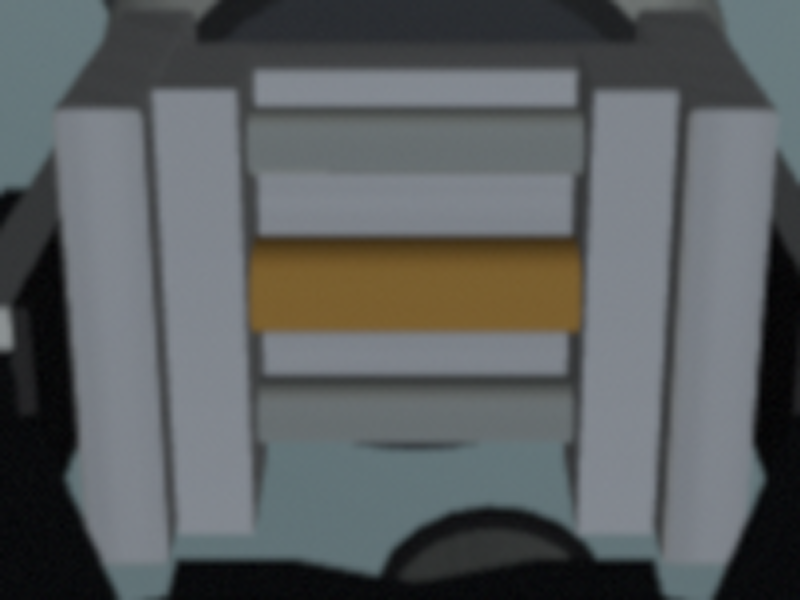

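View pics/j_wrist.png

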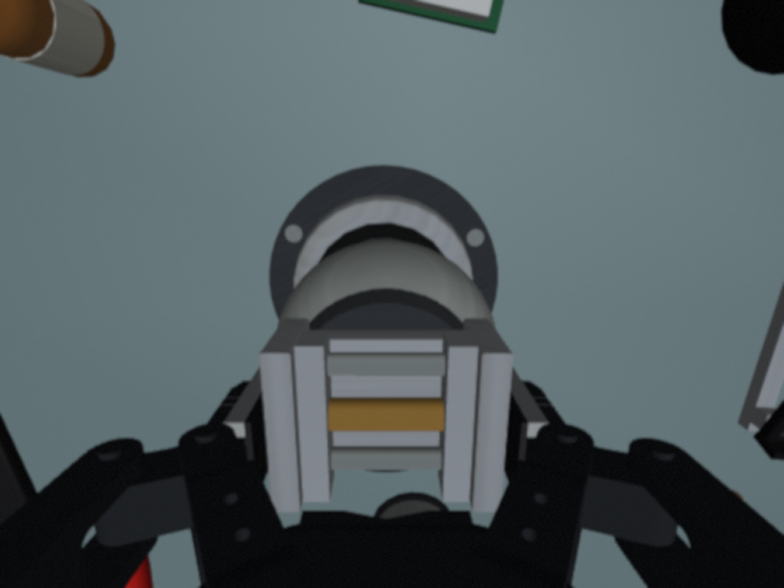

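```bash
python3 - <<'E'
from fitw import *
run("j_wrist.npz",172,225,4,[(60,110),(143,110),(86,562),(168,562),(775,110),(690,110),(747,562),(663,562),(238,90),(254,532),(593,90),(578,532)],[.59,.02,.05,0,0,0])
r=dict(np.load("j_wrist.npz"))
def circ(P):
    A=np.c_[2*P,np.ones(len(P))]; c=np.linalg.lstsq(A,(P**2).sum(1),rcond=None)[0]; return c[:2],np.sqrt(c[2]+c[0]**2+c[1]**2)
Q=[(270,270),(274,245),(290,214),(320,186),(383,165),(430,176),(466,203),(490,240),(497,275),(272,295),(494,300)]
P=np.array([onz(r,(a/1.4,b/1.4),.010)[:2] for a,b in Q]); print("plate",*circ(P))
# constrained radius .07
from scipy.optimize import least_squares
s=least_squares(lambda c:np.hypot(*(P-c).T)-.07,[.59,.026]);print(s.x,s.fun)
E
```

```text
foot [0.5842 0.0265 0.0554] ypr [-0.8637  1.0571  0.0198] rms 0.6629210812909159
grip [0.5861 0.0265 0.1534] ball [0.5851 0.0265 0.1014] ledge [0.5862 0.0264 0.1614]
plate [0.5897 0.0278] 0.06849884462914578
[0.5878 0.0278] [-0.0011 -0.0005 -0.0004 -0.0003  0.0012  0.0004 -0.0008 -0.0008 -0.001
 -0.0019 -0.0017]
```

>>> play_rows:
  moves:
    - {"x": 0.35, "y": 0.05, "z": -1, "turn": 0, "jaw": 6.0}
    - {"x": 0, "y": 0, "z": -1, "turn": 0, "jaw": 6.0}
    - {"x": 0, "y": 0, "z": -0.7, "turn": 0, "jaw": 6.0}
    - {"x": 0, "y": 0, "z": -0.4, "turn": 0, "jaw": 6.0}
    - {"x": 0, "y": 0, "z": 0, "turn": 0, "jaw": 6.0}
    - {"x": 0, "y": 0, "z": 0, "turn": 0, "jaw": 6.0}

```text
t: 10.78
tool_pos: [0.591, 0.0273, 0.1045]
tool_rot: [-0.014, -2.214, 2.213]
contact_force: [0.8, -0.1, -8.1]
opening: 0.0663
```

```bash
python3 look.py k scene wrist;  python3 - <<'E'
from h import *
r=dict(np.load("k_scene.npz")); crop(r,(298,230),110,90,7,"pics/k_s.png")
E
```

```text
10.7833 [0.591  0.0273 0.1045] yaw -90.82160046384391 [ 0.8076 -0.0957 -8.1466] 0.06626377800435639
```

View pics/k_s.png

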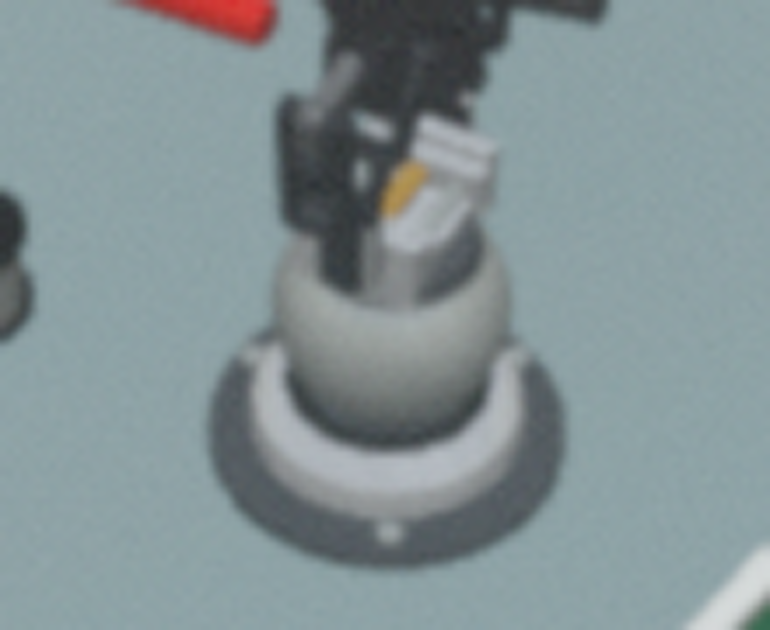

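View pics/k_wrist.png

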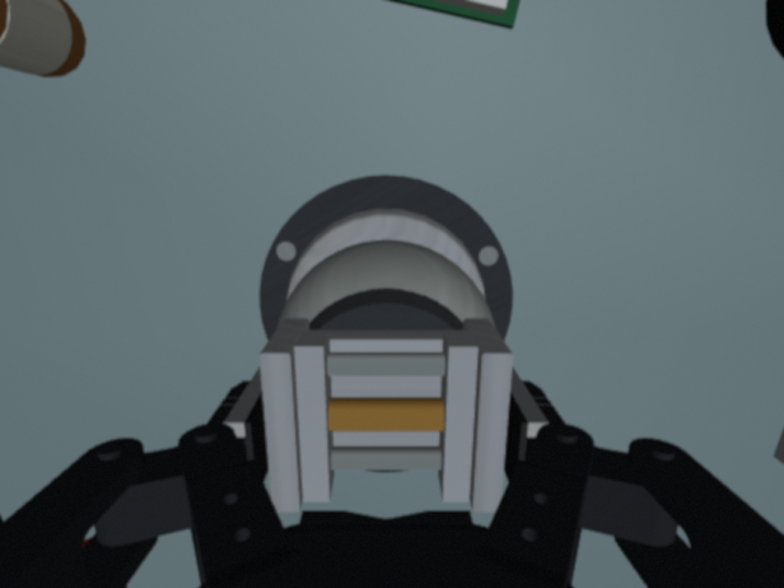

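>>> play_rows:
  moves:
    - {"x": -0.1, "y": 0, "z": -0.3, "turn": 0, "jaw": 6.0}
    - {"x": 0, "y": 0, "z": -0.2, "turn": 0, "jaw": 6.0}
    - {"x": 0, "y": 0, "z": 0, "turn": 0, "jaw": 6.0}

```text
t: 11.13
tool_pos: [0.5901, 0.0274, 0.0999]
tool_rot: [-0.015, -2.214, 2.214]
contact_force: [-0.3, 0.3, -8.3]
opening: 0.0665
```

>>> play_rows:
  moves:
    - {"x": 0, "y": 0, "z": -0.2, "turn": 0, "jaw": 6.0}
    - {"x": 0, "y": 0, "z": 0, "turn": 0, "jaw": 6.0}

```text
t: 11.3
tool_pos: [0.5903, 0.0273, 0.0979]
tool_rot: [-0.015, -2.214, 2.214]
contact_force: [-0.7, -0.1, -8.6]
opening: 0.0663
```

>>> play_rows:
  moves:
    - {"x": 0, "y": 0, "z": -0.1, "turn": 0, "jaw": 6.0}
    - {"x": 0, "y": 0, "z": 0, "turn": 0, "jaw": 6.0}

```text
t: 11.47
tool_pos: [0.5906, 0.0273, 0.0977]
tool_rot: [-0.016, -2.214, 2.214]
contact_force: [-1.1, -0.2, -6.5]
opening: 0.0663
```

>>> play_rows:
  moves:
    - {"x": 0, "y": 0, "z": -0.1, "turn": 0, "jaw": 6.0}
    - {"x": 0, "y": 0, "z": 0, "turn": 0, "jaw": 6.0}

```text
t: 11.63
tool_pos: [0.5907, 0.0273, 0.0976]
tool_rot: [-0.016, -2.214, 2.214]
contact_force: [-4.6, 0.2, -0.6]
opening: 0.0663
```

>>> play_rows:
  moves:
    - {"x": -0.1, "y": 0, "z": 0, "turn": 0, "jaw": 6.0}
    - {"x": 0, "y": 0, "z": 0, "turn": 0, "jaw": 6.0}

```text
t: 11.8
tool_pos: [0.5903, 0.0273, 0.0974]
tool_rot: [-0.018, -2.215, 2.216]
contact_force: [-2.6, 0.3, 0.4]
opening: 0.0663
```

>>> play_rows:
  moves:
    - {"x": -0.1, "y": 0, "z": 0, "turn": 0, "jaw": 6.0}
    - {"x": 0, "y": 0, "z": 0, "turn": 0, "jaw": 6.0}

```text
t: 11.97
tool_pos: [0.5899, 0.0273, 0.0972]
tool_rot: [-0.02, -2.216, 2.216]
contact_force: [2.3, 2.0, -1.9]
opening: 0.0666
```

>>> play_rows:
  moves:
    - {"x": 0, "y": 0, "z": 0, "turn": 0, "jaw": 6.8}
    - {"x": 0, "y": 0, "z": 0, "turn": 0, "jaw": 7.0}
    - {"x": 0, "y": 0, "z": 0, "turn": 0, "jaw": 7.6}
    - {"x": 0, "y": 0, "z": 0, "turn": 0, "jaw": 8.5}
    - {"x": 0, "y": 0, "z": 1.5, "turn": 0, "jaw": 8.5}
    - {"x": 0, "y": 0, "z": 3, "turn": 0, "jaw": 8.5}
    - {"x": 0, "y": 0, "z": 3, "turn": 0, "jaw": 8.5}
    - {"x": 0, "y": 0, "z": 1.5, "turn": 0, "jaw": 8.5}

```text
t: 12.63
tool_pos: [0.5902, 0.0271, 0.1907]
tool_rot: [-0.022, -2.216, 2.217]
contact_force: [0.8, -0.3, 0.5]
opening: 0.0847
```

>>> play_rows:
  moves:
    - {"x": 0, "y": 0, "z": 0, "turn": 0, "jaw": 8.5}
    - {"x": 0, "y": 0, "z": 0, "turn": 0, "jaw": 8.5}

```text
t: 12.8
tool_pos: [0.5892, 0.0272, 0.1876]
tool_rot: [-0.019, -2.215, 2.216]
contact_force: [0.5, -0.3, -0.6]
opening: 0.0852
```

```bash
python3 look.py l scene wrist;  python3 - <<'E'
from h import *
r=dict(np.load("l_scene.npz")); crop(r,(298,230),110,90,7,"pics/l_s.png")
r=dict(np.load("l_wrist.npz")); crop(r,(275,237),110,90,7,"pics/l_w.png")
E
```

```text
12.8 [0.5892 0.0272 0.1876] yaw -90.8235534353503 [ 0.5468 -0.2739 -0.6313] 0.08515735332987895
```

View pics/l_s.png

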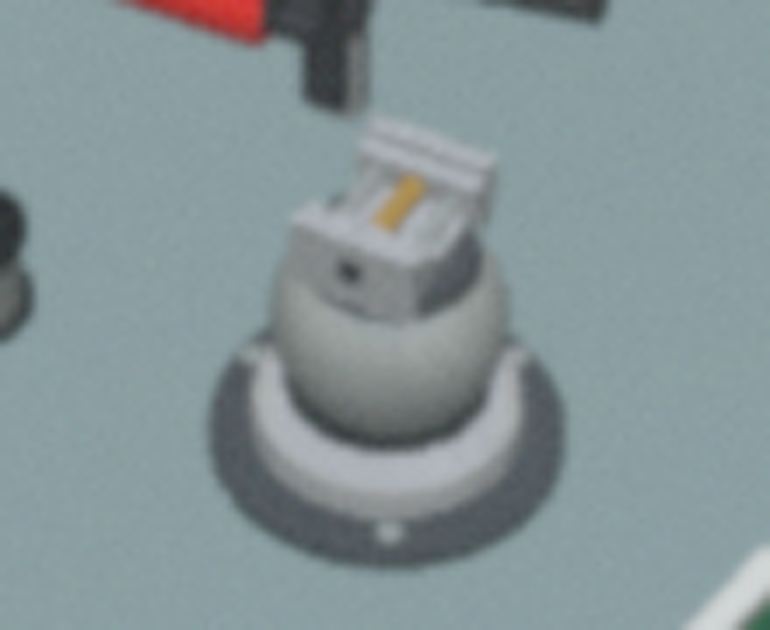

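View pics/l_w.png

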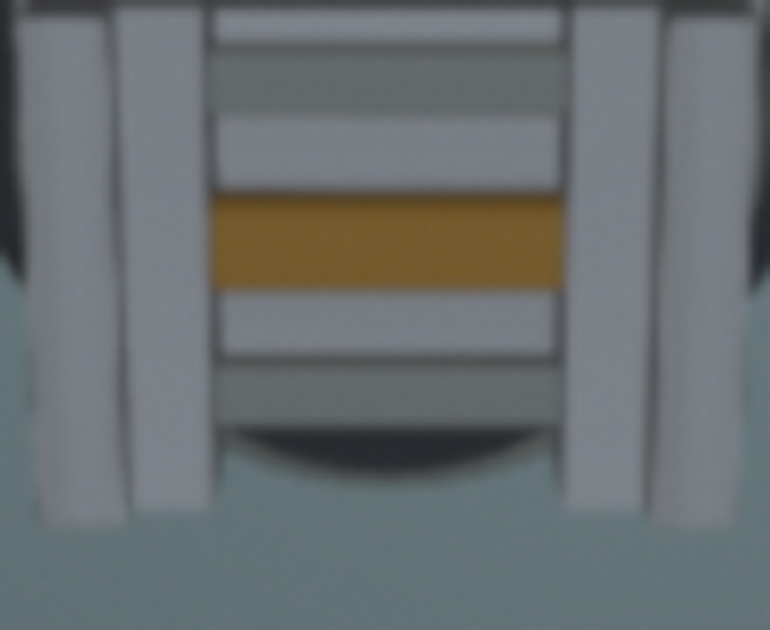

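View pics/l_wrist.png

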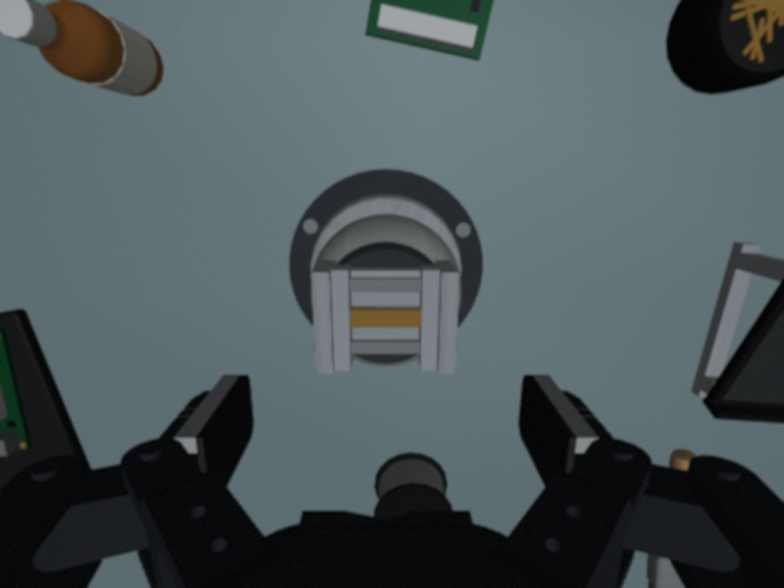

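```bash
python3 - <<'E'
from fitw import *
run("l_wrist.npz",220,192,7,[(20,18),(105,18),(40,525),(127,525),(758,15),(672,15),(738,525),(655,525),(205,10),(212,510),(572,10),(563,510)],[.59,.027,.02,0,0,0])
E
```

```text
foot [0.5879 0.0284 0.0174] ypr [-0.706   0.8179  0.1269] rms 0.44939801225704296
grip [0.5893 0.0282 0.1154] ball [0.5885 0.0283 0.0634] ledge [0.5894 0.0281 0.1234]
```

The holder is seated in the ring: the fitted foot is 19 mm above the bench after bias correction, and the tilt is below about 1°. Next, the board.

>>> play_rows:
  moves:
    - {"x": -0.5, "y": 2, "z": 0.3, "turn": 0, "jaw": 8.5}
    - {"x": -1.0, "y": 3.8, "z": 0, "turn": 0, "jaw": 8.5}
    - {"x": -1.0, "y": 3.9, "z": 0, "turn": 0, "jaw": 8.5}
    - {"x": -1.1, "y": 3.9, "z": 0, "turn": 0, "jaw": 8.5}
    - {"x": -1.1, "y": 3.9, "z": 0, "turn": 0, "jaw": 8.5}
    - {"x": -1.0, "y": 3.9, "z": 0, "turn": 0, "jaw": 8.5}
    - {"x": -1.0, "y": 3.8, "z": 0, "turn": 0, "jaw": 8.5}
    - {"x": -1.0, "y": 3.3, "z": 0, "turn": 0, "jaw": 8.5}

```text
t: 13.57
tool_pos: [0.5095, 0.314, 0.1869]
tool_rot: [-0.011, -2.212, 2.214]
contact_force: [0.1, -0.5, 0.8]
opening: 0.0851
```

>>> play_rows:
  moves:
    - {"x": -1, "y": 2, "z": 0, "turn": 0, "jaw": 8.5}
    - {"x": 0, "y": 0.1, "z": 0, "turn": 0, "jaw": 8.5}
    - {"x": 0, "y": 0, "z": 0, "turn": 0, "jaw": 8.5}
    - {"x": 0, "y": 0, "z": 0, "turn": 0, "jaw": 8.5}

```text
t: 13.9
tool_pos: [0.5011, 0.3324, 0.1877]
tool_rot: [-0.014, -2.211, 2.215]
contact_force: [0.2, 0.9, 0.9]
opening: 0.0848
```

```bash
python3 look.py m wrist;  python3 - <<'E'
from h import *
r=dict(np.load("m_wrist.npz")); crop(r,(272,230),130,105,6,"pics/m_w.png")
E
```

```text
13.9 [0.5011 0.3324 0.1877] yaw -90.8232247472399 [0.1686 0.8563 0.9485] 0.08484800276885529
```

View pics/m_w.png

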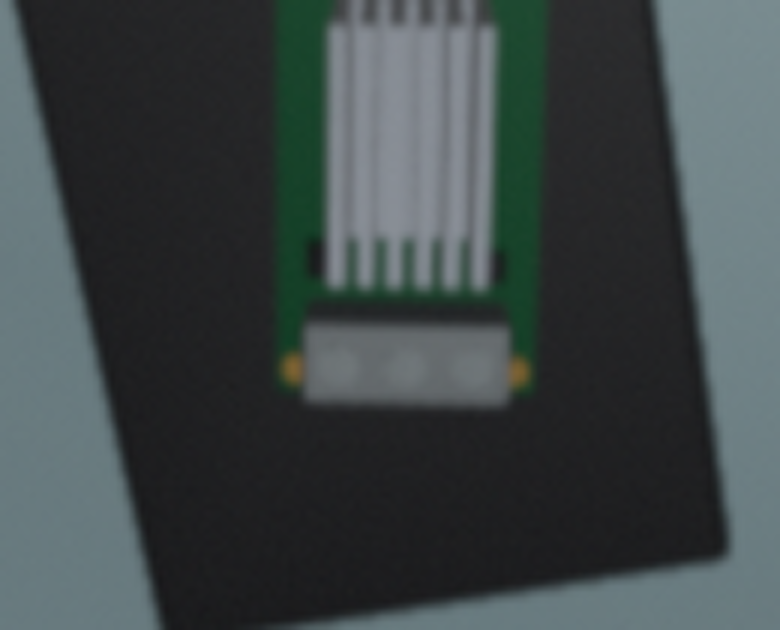

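View pics/m_wrist.png

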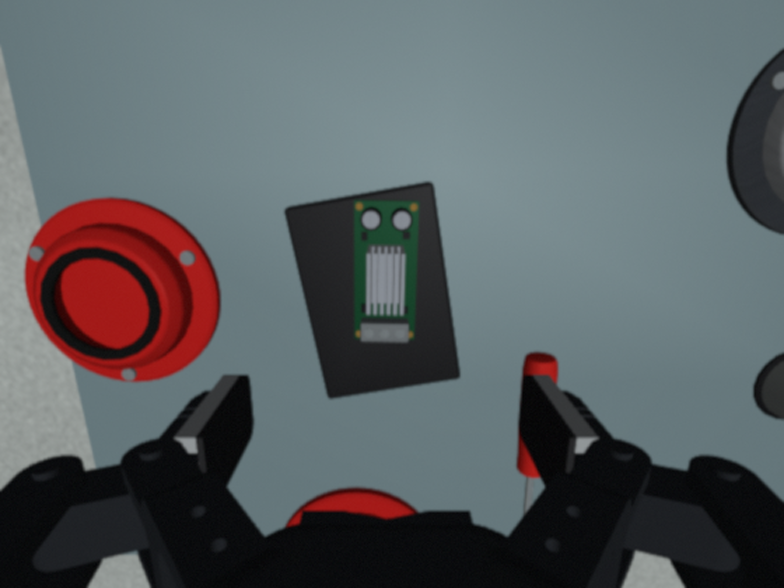

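```bash
cat > fitb.py <<'E'
from fit import *
np.set_printoptions(precision=4,suppress=True)
HB=np.array([(20,12,38),(20,-12,38),(-20,12,38),(-20,-12,38),(-50,22,4),(-50,-22,4),(50,22,4),(50,-22,4)])/1000.
def runb(fn,I,p0,n=8,idx=None):
    r=dict(np.load(fn)); H=HB[:n] if idx is None else HB[idx]
    p,e,R,S=fit(r,H,np.array(I),p0); print("board",p[:3],"ypr",np.degrees(p[3:]),e,"grip",R.apply([0,0,.03])+p[:3]); return p,R
E
python3 - <<'E'
from fitb import *
c=lambda a,b:(207+a/6-.5,178+b/6-.5); d=lambda a,b:(a/1.4-.5,b/1.4-.5)
runb("m_wrist.npz",[c(328,22),c(497,24),c(327,290),c(489,290),c(279,388),c(533,390),d(355,202),d(419,204)],[.5,.333,.012,0,0,0])
E
```

```text
board [0.4993 0.3333 0.011 ] ypr [-1.7822  0.3461 -0.167 ] 0.3999108453702257 grip [0.4995 0.3333 0.041 ]
```

The board fit gives a centre at (0.500, 0.333), yaw -1.8°, flat on the pad. Descending over the heat sink.

>>> play_rows:
  moves:
    - {"x": -0.1, "y": 0, "z": -3, "turn": -1, "jaw": 8.5}
    - {"x": 0, "y": 0, "z": -3.5, "turn": 0, "jaw": 8.0}
    - {"x": 0, "y": 0, "z": -3.5, "turn": 0, "jaw": 7.0}
    - {"x": 0, "y": 0, "z": -3, "turn": 0, "jaw": 6.0}
    - {"x": 0, "y": 0, "z": -1.9, "turn": 0, "jaw": 5.0}
    - {"x": 0, "y": 0, "z": -0.5, "turn": 0, "jaw": 5.0}
    - {"x": 0, "y": 0, "z": 0, "turn": 0, "jaw": 5.0}
  squeeze: 25

```text
t: 14.53
tool_pos: [0.4996, 0.3314, 0.0331]
tool_rot: [-0.033, -2.2, 2.205]
contact_force: [-0.3, 0.1, 0.0]
opening: 0.0501
```

```bash
python3 look.py n wrist
```

```text
14.5333 [0.4996 0.3314 0.0331] yaw -91.92563672447302 [-0.2784  0.0978  0.0089] 0.050135636017597275
```

View pics/n_wrist.png

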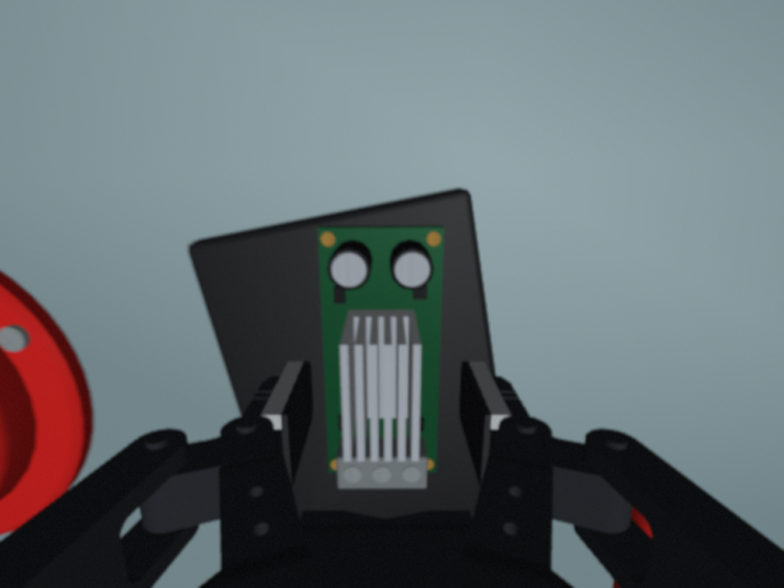

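>>> play_rows:
  moves:
    - {"x": 0, "y": 0.1, "z": -0.4, "turn": 0, "jaw": 4.0}
    - {"x": 0, "y": 0, "z": 0, "turn": 0, "jaw": 3.2}
    - {"x": 0, "y": 0, "z": 0, "turn": 0, "jaw": 2.7}
    - {"x": 0, "y": 0, "z": 0, "turn": 0, "jaw": 2.0}
    - {"x": 0, "y": 0, "z": 0, "turn": 0, "jaw": 1.8}
    - {"x": 0, "y": 0, "z": 0, "turn": 0, "jaw": 1.8}
  squeeze: 30

```text
t: 15.08
tool_pos: [0.5017, 0.3348, 0.0331]
tool_rot: [-0.038, -2.208, 2.206]
contact_force: [-0.3, -1.6, 6.8]
opening: 0.0229
```

>>> play_rows:
  moves:
    - {"x": 0, "y": 0, "z": 0.3, "turn": 0, "jaw": 1.8}
    - {"x": 0, "y": 0, "z": 1, "turn": 0, "jaw": 1.8}
    - {"x": 0, "y": 0, "z": 2, "turn": 0, "jaw": 1.8}
    - {"x": 0, "y": 0, "z": 3, "turn": 0, "jaw": 1.8}
    - {"x": 0, "y": 0, "z": 3, "turn": 0, "jaw": 1.8}
    - {"x": 0, "y": 0, "z": 1, "turn": 0, "jaw": 1.8}
    - {"x": 0, "y": 0, "z": 0, "turn": 0, "jaw": 1.8}

```text
t: 15.67
tool_pos: [0.5025, 0.3355, 0.1385]
tool_rot: [-0.042, -2.213, 2.205]
contact_force: [0.3, -0.4, -1.4]
opening: 0.0237
```

```bash
python3 look.py o wrist scene; python3 - <<'E'
from h import *
r=dict(np.load("o_scene.npz")); crop(r,(320,150),110,90,7,"pics/o_s.png")
E
```

```text
15.6667 [0.5025 0.3355 0.1385] yaw -91.81025732885593 [ 0.2504 -0.4046 -1.3967] 0.023677330223872816
```

View pics/o_wrist.png

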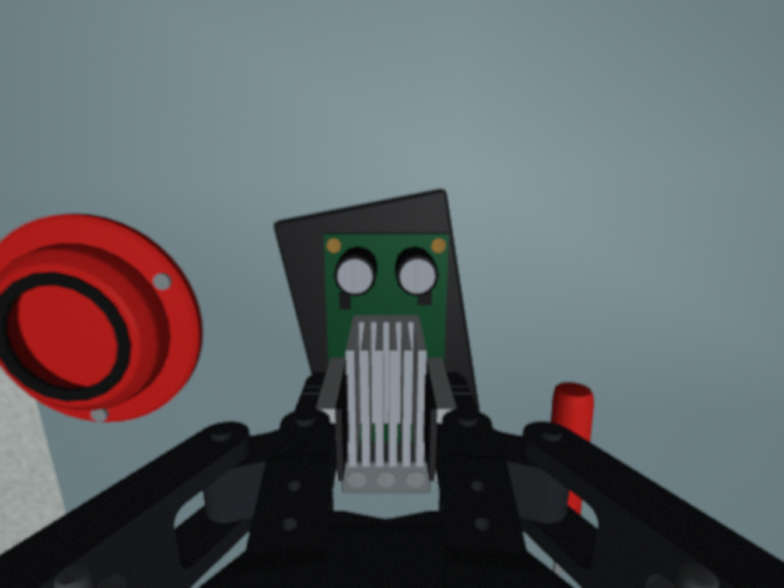

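View pics/o_s.png

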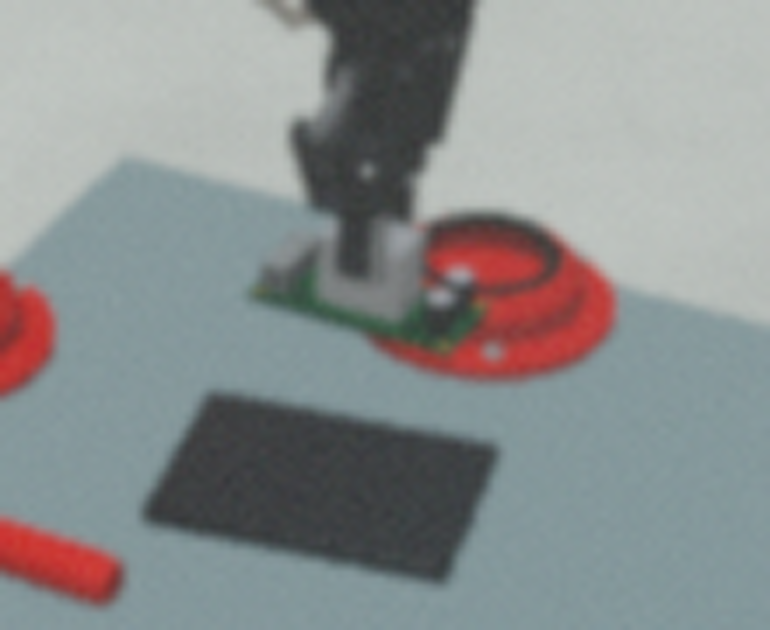

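```bash
python3 - <<'E'
from h import *
r=dict(np.load("o_wrist.npz")); crop(r,(275,262),130,105,6,"pics/o_w.png")
E
```

```text
(no output)
```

View pics/o_w.png

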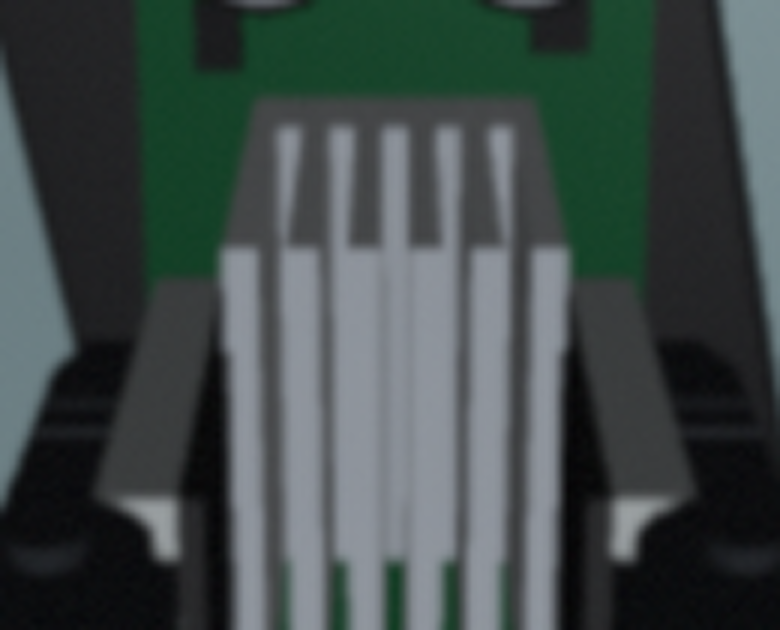

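```bash
python3 - <<'E'
import fitb
from fitb import *
fitb.HB=np.array([(20,12,38),(20,-12,38),(20,12,4),(20,-12,4),(-20,12,38),(-20,-12,38),(50,22,4),(50,-22,4)])/1000.
c=lambda a,b:(210+a/6-.5,209+b/6-.5); d=lambda a,b:(a/1.4-.5,b/1.4-.5)
p,R=runb("o_wrist.npz",[c(222,248),c(570,248),c(255,100),c(537,100),d(347.5,467),d(425,467),d(323,235),d(448.5,236)],[.5,.333,.11,0,0,0])
o=np.array([0.5025,0.3355,0.1385]); print("rel to tcp",p[:3]-o)
E
```

```text
board [0.5013 0.3364 0.1178] ypr [-1.8143  0.6483  0.3996] 0.4358626030618272 grip [0.5017 0.3362 0.1478]
rel to tcp [-0.0012  0.0009 -0.0207]
```

>>> play_rows:
  moves:
    - {"x": 0.3, "y": -1, "z": 2.3, "turn": 0.5, "jaw": 1.8}
    - {"x": 1.0, "y": -3, "z": 2.3, "turn": 0.6, "jaw": 1.8}
    - {"x": 1.1, "y": -3.8, "z": 0, "turn": 0, "jaw": 1.8}
    - {"x": 1.1, "y": -3.9, "z": 0, "turn": 0, "jaw": 1.8}
    - {"x": 1.1, "y": -3.9, "z": 0, "turn": 0, "jaw": 1.8}
    - {"x": 1.1, "y": -3.9, "z": 0, "turn": 0, "jaw": 1.8}
    - {"x": 1.1, "y": -3.9, "z": 0, "turn": 0, "jaw": 1.8}
    - {"x": 1.0, "y": -3.5, "z": 0, "turn": 0, "jaw": 1.8}

```text
t: 16.43
tool_pos: [0.5771, 0.063, 0.1768]
tool_rot: [-0.009, -2.212, 2.212]
contact_force: [1.4, 0.7, -1.2]
opening: 0.0232
```

>>> play_rows:
  moves:
    - {"x": 0.7, "y": -2.4, "z": 0, "turn": 0, "jaw": 1.8}
    - {"x": 0.3, "y": -1.3, "z": 0, "turn": 0, "jaw": 1.8}
    - {"x": 0, "y": 0, "z": 0, "turn": 0, "jaw": 1.8}
    - {"x": 0, "y": 0, "z": 0, "turn": 0, "jaw": 1.8}
    - {"x": 0, "y": 0, "z": 0, "turn": 0, "jaw": 1.8}

```text
t: 16.85
tool_pos: [0.5876, 0.0295, 0.179]
tool_rot: [-0.01, -2.215, 2.214]
contact_force: [0.6, -0.0, -2.4]
opening: 0.0233
```

```bash
python3 look.py p wrist scene; python3 - <<'E'
from h import *
r=dict(np.load("p_scene.npz")); crop(r,(298,210),110,90,7,"pics/p_s.png")
E
```

```text
16.85 [0.5876 0.0295 0.179 ] yaw -90.65978267071867 [ 0.6225 -0.0392 -2.3566] 0.02333581104882988
```

View pics/p_wrist.png

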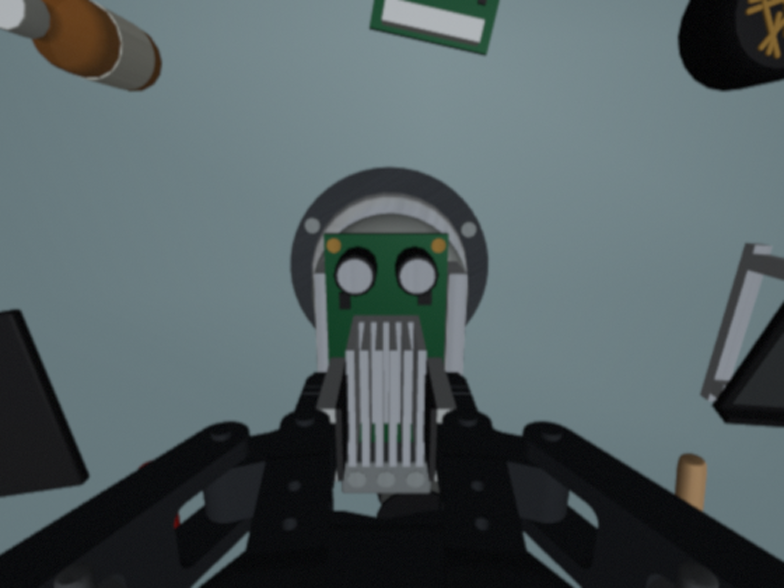

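View pics/p_s.png

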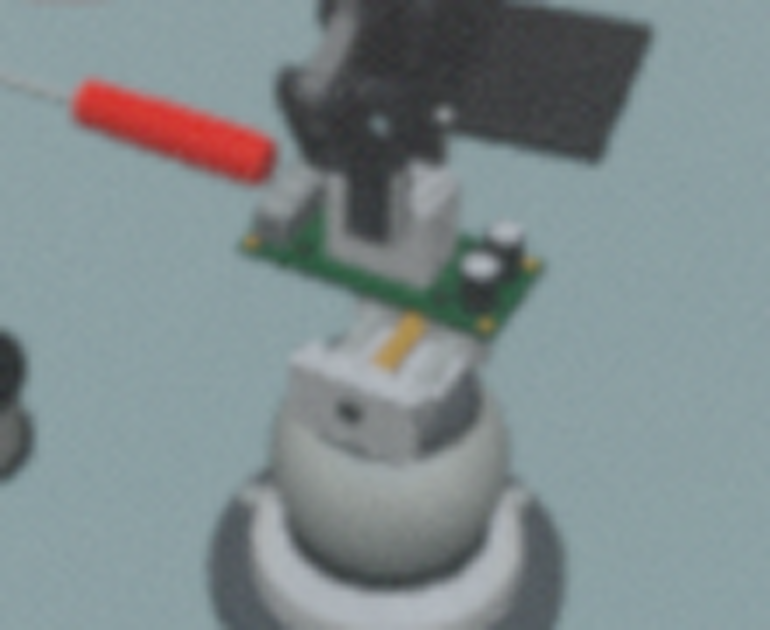

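>>> play_rows:
  moves:
    - {"x": 0.3, "y": -0.2, "z": -0.8, "turn": 0, "jaw": 1.8}
    - {"x": 0, "y": 0, "z": -0.9, "turn": 0, "jaw": 1.8}
    - {"x": 0, "y": 0, "z": -0.5, "turn": 0, "jaw": 1.8}
    - {"x": 0, "y": 0, "z": 0, "turn": 0, "jaw": 1.8}
    - {"x": 0, "y": 0, "z": 0, "turn": 0, "jaw": 1.8}

```text
t: 17.37
tool_pos: [0.5909, 0.0265, 0.1572]
tool_rot: [-0.012, -2.215, 2.214]
contact_force: [-0.3, 0.2, -1.4]
opening: 0.023
```

```bash
python3 look.py q wrist scene; python3 - <<'E'
from h import *
r=dict(np.load("q_scene.npz")); crop(r,(298,225),80,70,9,"pics/q_s.png")
r=dict(np.load("q_wrist.npz")); crop(r,(275,230),130,105,6,"pics/q_w.png")
E
```

```text
17.3667 [0.5909 0.0265 0.1572] yaw -90.7069781571457 [-0.2927  0.1538 -1.3934] 0.022968540325264394
```

View pics/q_s.png

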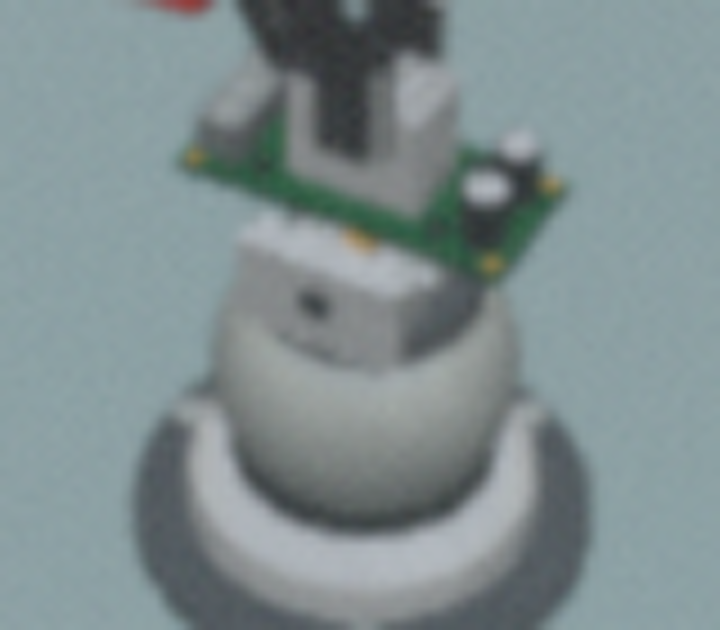

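View pics/q_w.png

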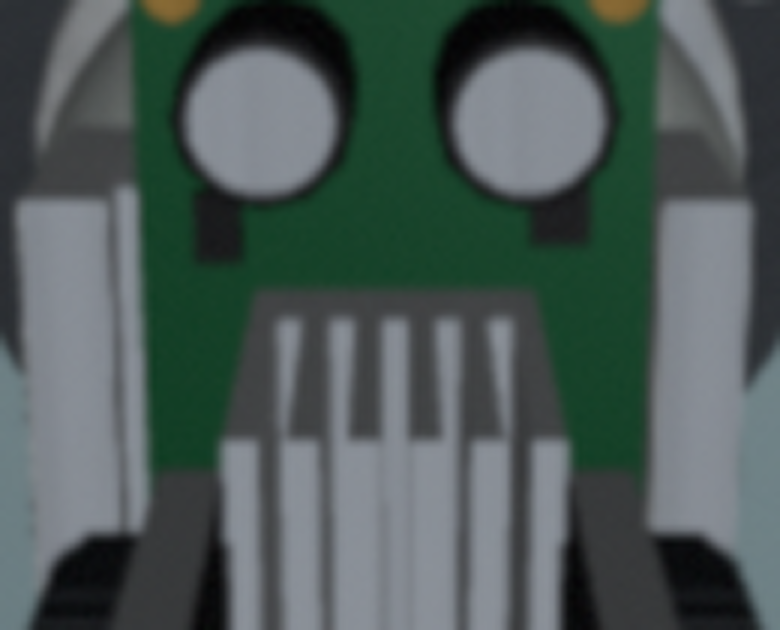

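```bash
python3 - <<'E'
from fitw import *
import fitb
r=dict(np.load("q_wrist.npz"))
R=Ro.from_euler("ZYX",np.radians([-.706,.818,.127]))
for h in [(25,33.5,111),(25,-33.5,111)]: 
    print(proj(r,R.apply(np.array(h)/1000)+[.5879,.0284,.0174]))
c=lambda a,b:(210+a/6-.5,177+b/6-.5)
print("obs",c(17,200),c(753,200))
fitb.HB=np.array([(20,12,38),(20,-12,38),(20,12,4),(20,-12,4)])/1000.
# full image far corners
crop(r,(275,175),110,60,7,"pics/q_f.png")
E
```

```text
[212.5996 210.0127]
[334.8363 210.058 ]
obs (212.33333333333334, 209.83333333333334) (335.0, 209.83333333333334)
```

View pics/q_f.png

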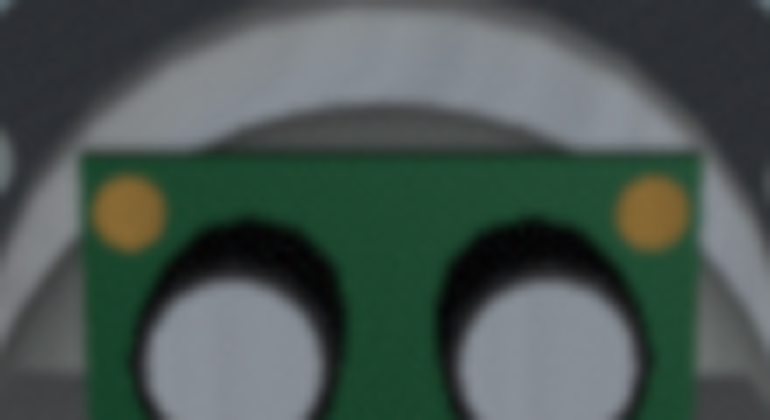

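```bash
python3 - <<'E'
from fitw import *
import fitb
from fitb import runb
c=lambda a,b:(210+a/6-.5,177+b/6-.5); d=lambda a,b:(a/1.4-.5,b/1.4-.5); f=lambda a,b:(220+a/7-.5,145+b/7-.5)
fitb.HB=np.array([(20,12,38),(20,-12,38),(20,12,4),(20,-12,4),(-20,12,38),(-20,-12,38),(50,22,4),(50,-22,4)])/1000.
runb("q_wrist.npz",[c(222,440),c(570,440),c(255,292),c(537,292),d(347.5,467),d(425,467),f(83,152),f(700,152)],[.59,.027,.13,0,0,0])
E
```

```text
board [0.59   0.0272 0.1369] ypr [-0.6719  0.8498  0.0173] 0.44953708322889474 grip [0.5904 0.0272 0.1669]
```

>>> play_rows:
  moves:
    - {"x": 0, "y": 0.1, "z": -0.3, "turn": 0, "jaw": 1.8}
    - {"x": 0, "y": 0, "z": -0.4, "turn": 0, "jaw": 1.8}
    - {"x": 0, "y": 0, "z": -0.3, "turn": 0, "jaw": 1.8}
    - {"x": 0, "y": 0, "z": -0.1, "turn": 0, "jaw": 1.8}
    - {"x": 0, "y": 0, "z": 0, "turn": 0, "jaw": 1.8}

```text
t: 17.88
tool_pos: [0.5911, 0.0273, 0.1466]
tool_rot: [-0.013, -2.215, 2.214]
contact_force: [-0.8, 0.6, -0.6]
opening: 0.0235
```

```bash
python3 look.py s wrist; python3 - <<'E'
from h import *
r=dict(np.load("s_wrist.npz")); crop(r,(275,230),130,105,6,"pics/s_w.png")
E
```

```text
17.8833 [0.5911 0.0273 0.1466] yaw -90.72496151034746 [-0.7875  0.6186 -0.6229] 0.023498028417130452
```

View pics/s_w.png

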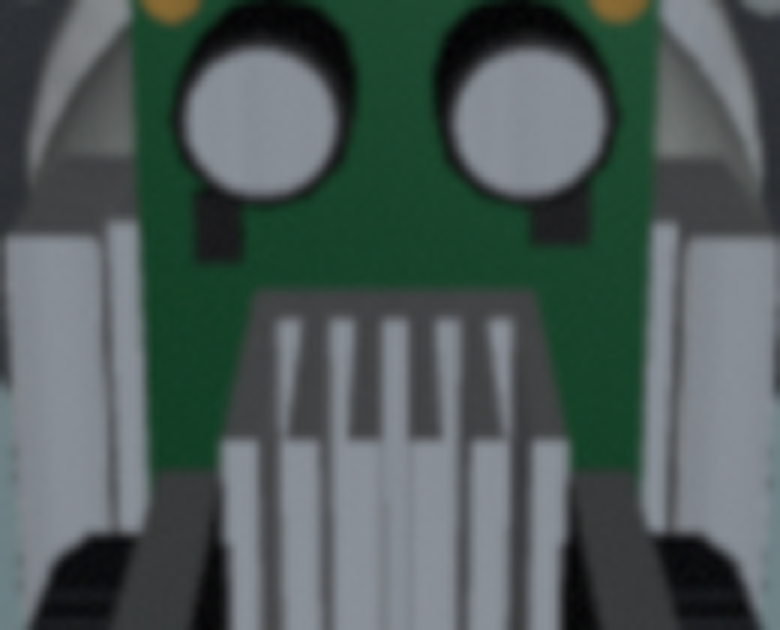

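>>> play_rows:
  moves:
    - {"x": -0.05, "y": 0.05, "z": -0.15, "turn": 0, "jaw": 1.8}
    - {"x": 0, "y": 0, "z": 0, "turn": 0, "jaw": 1.8}
    - {"x": 0, "y": 0, "z": 0, "turn": 0, "jaw": 1.8}

```text
t: 18.18
tool_pos: [0.5914, 0.0277, 0.1463]
tool_rot: [-0.015, -2.215, 2.216]
contact_force: [0.2, -0.3, 0.3]
opening: 0.0232
```

>>> play_rows:
  moves:
    - {"x": 0, "y": 0, "z": -0.1, "turn": 0, "jaw": 1.8}
    - {"x": 0, "y": 0, "z": 0, "turn": 0, "jaw": 1.8}

```text
t: 18.35
tool_pos: [0.5915, 0.0277, 0.1461]
tool_rot: [-0.015, -2.215, 2.216]
contact_force: [-0.7, 0.2, 4.2]
opening: 0.0235
```

>>> play_rows:
  moves:
    - {"x": 0, "y": 0, "z": 0.1, "turn": 0, "jaw": 1.8}
    - {"x": 0, "y": 0, "z": 0, "turn": 0, "jaw": 2.4}
    - {"x": 0, "y": 0, "z": 0, "turn": 0, "jaw": 2.7}
    - {"x": 0, "y": 0, "z": 0, "turn": 0, "jaw": 3.2}
    - {"x": 0, "y": 0, "z": 0, "turn": 0, "jaw": 4.0}
    - {"x": 0, "y": 0, "z": 0, "turn": 0, "jaw": 4.5}

```text
t: 18.85
tool_pos: [0.5908, 0.0278, 0.1455]
tool_rot: [-0.013, -2.215, 2.215]
contact_force: [0.0, -0.5, -0.2]
opening: 0.045
```

```bash
python3 look.py u wrist scene; python3 - <<'E'
from h import *
r=dict(np.load("u_scene.npz")); crop(r,(298,225),80,70,9,"pics/u_s.png")
E
```

```text
18.85 [0.5908 0.0278 0.1455] yaw -90.72132919309739 [ 0.0444 -0.4642 -0.2456] 0.04497143318613511
```

View pics/u_wrist.png

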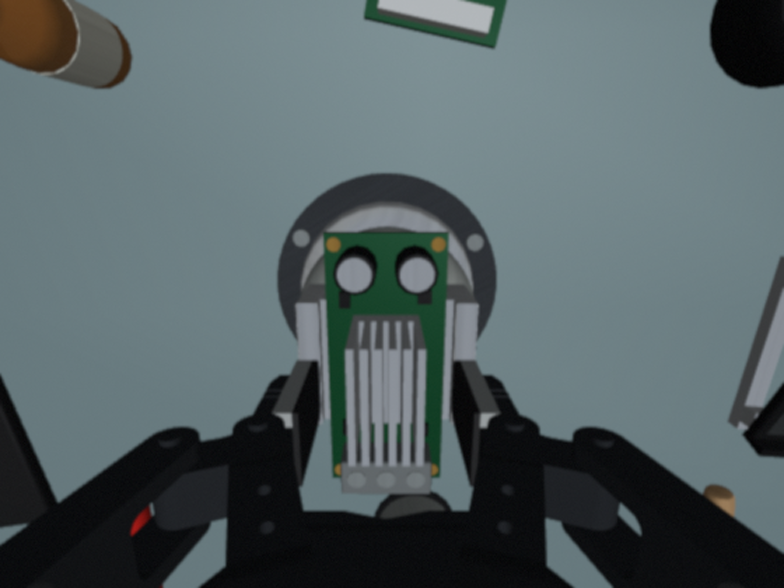

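View pics/u_s.png

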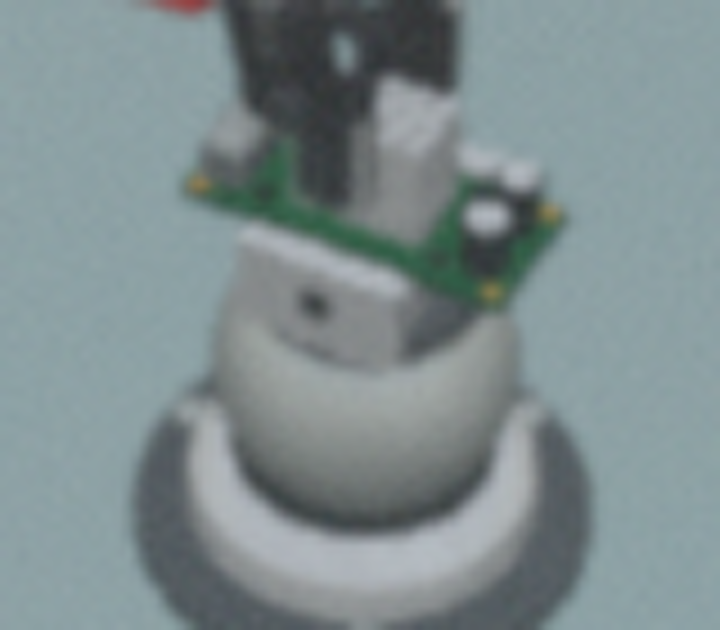

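Released; the board lies between the lips. I'll back off straight up and check.

>>> play_rows:
  moves:
    - {"x": 0, "y": 0, "z": 0.5, "turn": 0, "jaw": 5.0}
    - {"x": 0, "y": 0, "z": 1.5, "turn": 0, "jaw": 5.0}
    - {"x": 0, "y": 0, "z": 2.5, "turn": 0, "jaw": 5.0}
    - {"x": 0, "y": 0, "z": 2.5, "turn": 0, "jaw": 5.0}
    - {"x": 0, "y": 0, "z": 1.5, "turn": 0, "jaw": 5.0}
    - {"x": 0, "y": 0, "z": 0, "turn": 0, "jaw": 5.0}
    - {"x": 0, "y": 0, "z": 0, "turn": 0, "jaw": 5.0}

```text
t: 19.53
tool_pos: [0.5916, 0.0277, 0.2321]
tool_rot: [-0.017, -2.216, 2.217]
contact_force: [-0.4, -0.2, -0.5]
opening: 0.05
```

```bash
python3 look.py v wrist scene top; python3 - <<'E'
from h import *
r=dict(np.load("v_scene.npz")); crop(r,(298,225),80,70,9,"pics/v_s.png")
r=dict(np.load("v_wrist.npz")); crop(r,(275,225),130,105,6,"pics/v_w.png")
r=dict(np.load("v_top.npz")); crop(r,(274,205),60,60,9,"pics/v_t.png")
E
```

```text
19.5333 [0.5916 0.0277 0.2321] yaw -90.72239230758088 [-0.4213 -0.1666 -0.5458] 0.049950692972308655
```

View pics/v_w.png

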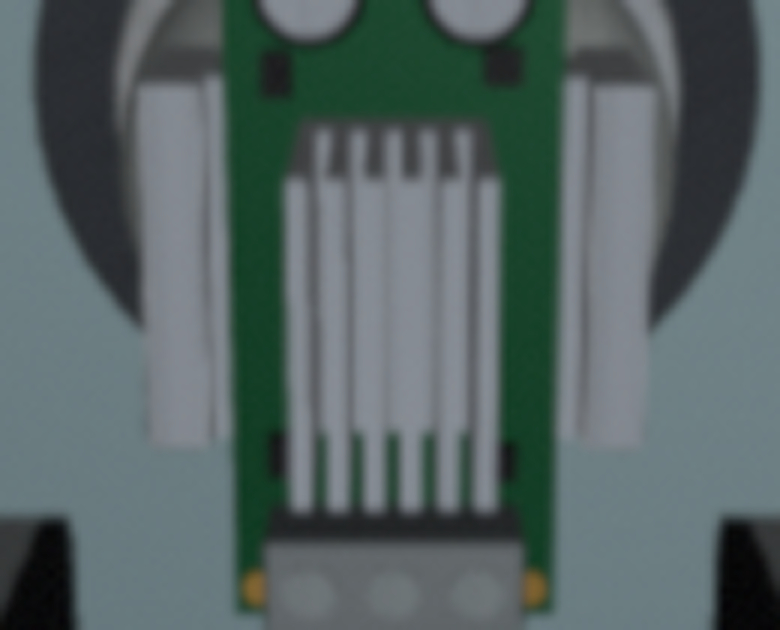

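View pics/v_s.png

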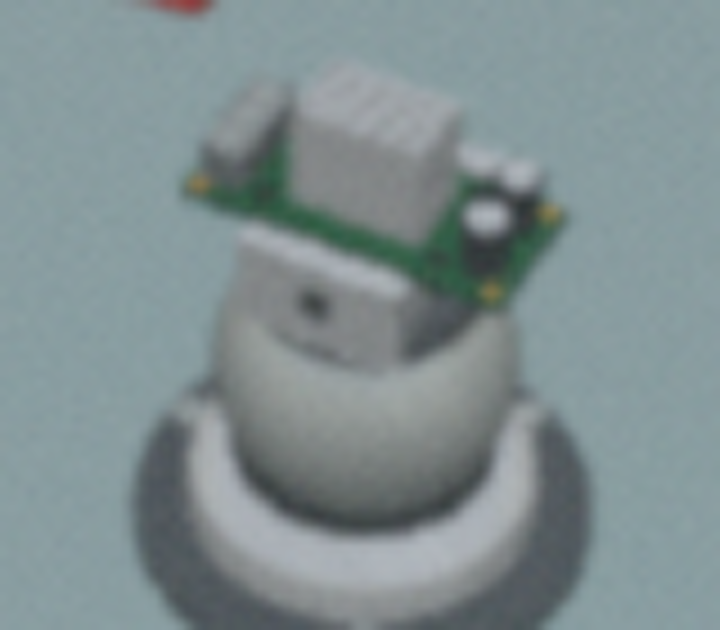

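View pics/v_wrist.png

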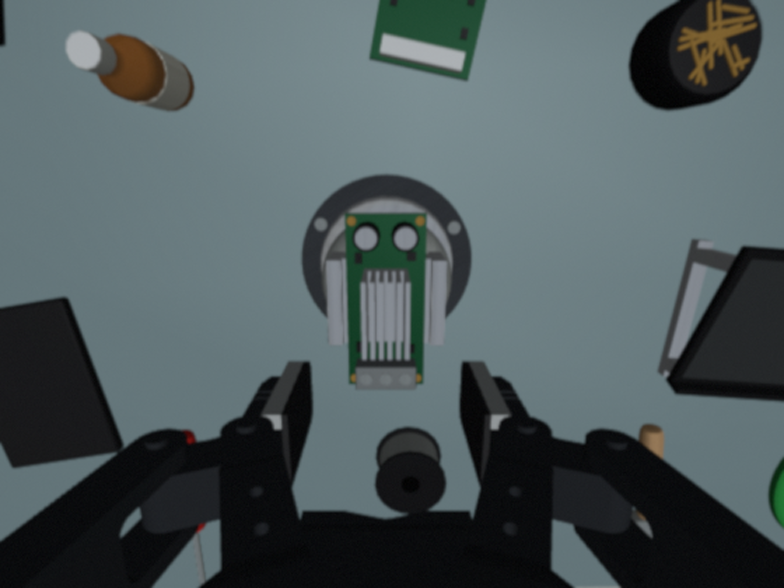

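```bash
python3 - <<'E'
from fitw import *
import fitb
from fitb import runb
r=dict(np.load("v_wrist.npz"))
c=lambda a,b:(210+a/6-.5,172+b/6-.5); d=lambda a,b:(a/1.4-.5,b/1.4-.5)
I=np.array([c(*q) for q in [(137,83),(200,83),(152,446),(212,446),(655,83),(590,83),(643,446),(580,446)]])
p,e,R,S=fit(r,HH[:8],I,[.59,.028,.018,0,0,0]); print("holder",p[:3],np.degrees(p[3:]),e,"ledge",R.apply([0,0,.106])+p[:3])
J=S.jac; cov=np.linalg.inv(J.T@J)*e**2; print("sd deg",np.degrees(np.sqrt(np.diag(cov))[3:]))
fitb.HB=np.array([(20,12,38),(20,-12,38),(20,12,4),(20,-12,4),(-20,12,38),(-20,-12,38),(-50,22,4),(-50,-22,4),(50,22,4),(50,-22,4)])/1000.
p2,R2=runb("v_wrist.npz",[c(285,178),c(500,178),c(300,122),c(492,122),c(290,514),c(499,514),c(237,611),c(552,611),d(347,212.5),d(427,213)],[.59,.027,.125,0,0,0],n=10)
print("board in ledge frame mm",(R.inv().apply(p2[:3]-p[:3])-[0,0,.106])*1000)
q=R.inv()*R2; print("rel deg",np.degrees(q.as_rotvec()))
E
```

```text
holder [0.5884 0.0271 0.0161] [-0.4765  0.404  -0.6666] 0.12137886892595594 ledge [0.5891 0.0283 0.1221]
sd deg [0.0732 0.3164 0.3261]
board [0.5899 0.0283 0.1246] ypr [-0.8177  0.2262 -0.4942] 0.5029035769049229 grip [0.59   0.0286 0.1546]
board in ledge frame mm [ 0.7596 -0.0308  2.5582]
rel deg [ 0.1742 -0.1743 -0.3429]
```

View pics/v_t.png

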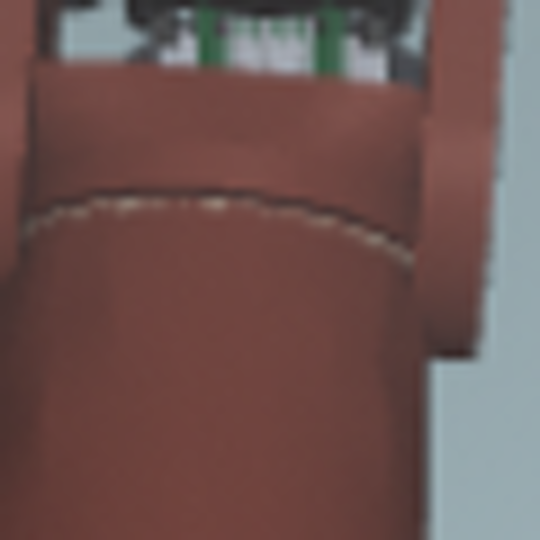

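```bash
python3 - <<'E'
from h import *
a=cv2.imread("pics/a_scene.png"); r=dict(np.load("v_scene.npz")); b=r["img"][:,:,::-1]
d=cv2.GaussianBlur(cv2.absdiff(a,b).max(2),(5,5),0)
m=(d>25).astype(np.uint8); n,l,s,c=cv2.connectedComponentsWithStats(m)
print([(tuple(s[i]),c[i].round()) for i in range(1,n) if s[i,4]>15])
cv2.imwrite("pics/v_full.png",b)
E
```

```text
[((np.int32(0), np.int32(0), np.int32(56), np.int32(80), np.int32(2633)), array([20., 28.])), ((np.int32(60), np.int32(0), np.int32(5), np.int32(9), np.int32(28)), array([62.,  3.])), ((np.int32(112), np.int32(0), np.int32(226), np.int32(179), np.int32(17582)), array([236.,  77.])), ((np.int32(71), np.int32(104), np.int32(35), np.int32(52), np.int32(1014)), array([ 86., 131.])), ((np.int32(104), np.int32(144), np.int32(8), np.int32(8), np.int32(34)), array([107., 148.])), ((np.int32(290), np.int32(176), np.int32(10), np.int32(11), np.int32(62)), array([295., 182.])), ((np.int32(278), np.int32(202), np.int32(43), np.int32(42), np.int32(903)), array([300., 224.])), ((np.int32(290), np.int32(221), np.int32(6), np.int32(6), np.int32(27)), array([292., 223.])), ((np.int32(180), np.int32(272), np.int32(47), np.int32(51), np.int32(1313)), array([205., 301.]))]
```

View pics/v_full.png

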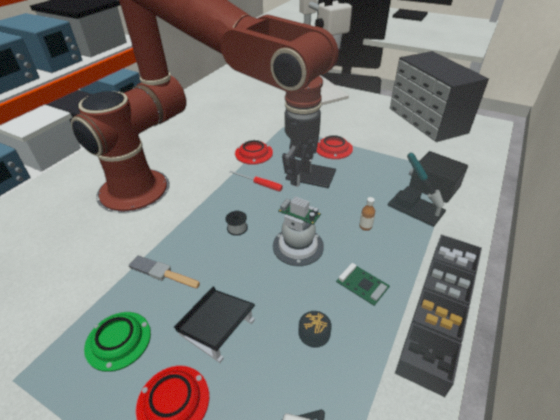

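The final scene picture shows changes only at the arm, the holder's old and new places, and the board. The holder with the board stands in the ring at (300,224), and the bystanders have not moved. Handing in.

```bash
python3 -c "
from station import finish_job
print(finish_job())"
```

```text
the job is handed in; nothing more can be done
None
```

The holder is seated in the ring rest and released, the board lies in its jaws, and I handed the job in at about 19.6 s of the 64 s allowed.

- **Extra step:** the holder kept its 18° lean in the grip, and its foot would have caught on the rubber. I stood it upright on free bench between the slope and the ring, regripped it level, and then lowered it into the ring.
- **Holder:** the last wrist-camera fit puts it within about 1 mm of the ring's centre. It leans 0.4° and -0.7° on its two axes, with an uncertainty of about 0.3°.
- **Board:** it is 0.8 mm off centre along the jaws and 0.0 mm across. It is parallel to the ledges within 0.2° and turned 0.3° from the jaws.
- **Bystanders:** comparing the first and last scene pictures shows changes only at the arm, the holder, the board and their old places. The arm hides part of the view.

**Disagreement:** the same fit put the board 2.6 mm above the ledges, which I take as depth error. At contact the tool height put the underside at 125 mm, the ledge height, and the force reading showed the ledges carrying the board. The last top view was hidden by the arm, so it could not confirm any of this.

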